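Change the die block in the bench press

TASK

The flat-topped die block is still in the bench press: take it out and put it away flat in an empty bay of the wooden die tray, and set the die block with the round hollow in the press in its place, flat on the bed, square between the guide cheeks and pushed fully back against the stop, so that its rear edge holds the switch lever pressed. Set the blocks down, do not drop them, and leave the grooved block and the other things on the bench where they are.

Things in the scene. Friction and masses are not known exactly. Their poses are not given: they have to be found in the camera images.
- press: grey C-frame bench press, fixed. Origin on the table straight under the ram; x points from its open front to the column at the back, z up. Sizes in mm: base 34 high, x -100 to 170, y -75 to 75; steel bed plate x -72 to 48, y -62 to 62, top at z 50. Column x 90 to 160. Fingers must come in from the open front, leaning back some 30 to 45 degrees: upright does not fit under the head.
- ram_foot (a point): centre of the ram's lower face, 160 mm over the table, axes as the press. Ram radius 17 mm; 28 mm higher its guide, radius 21 mm; 50 mm higher the underside of the head, which reaches 32 mm to the front (-x) of the ram axis, 50 mm to either side and back to the column, 94 mm thick, with an air cylinder on it up to 410 mm over the table.
- die_seat (a point): where the centre of a die block's underside belongs, on the bed (50 mm over the table); axes as the press. The block lies with its long side along x, rear end face on the steel back stop (face at x 35 mm, 76 wide, 22 high), rear end between two guide cheeks (x 19 to 35, 22 high, 52 apart, flared mouths from x 10). In front of x 8 both sides are free for fingers.
- switch_lever (a joint): hinged lever of the limit switch on top of the back stop: 0 rad = free (its roller stands 10 mm out in front of the stop face), grows as a block's rear end pushes it back: 0.30 with the block flush on the stop, end of travel 0.37. Its spring pushes with under 1 N; the block's own friction holds it in place.
- switch_roller (a point): axis of the 8 mm wide, 9 mm high white roller at the free end of that lever, 28 mm above the bed
- flat_die: aluminium block 70 mm long (its x) x 48 mm wide (its y) x 36 mm high, about 0.3 kg; origin at the centre of its underside, z up; the same either end round; plain flat top. Starts in the press, pressing the lever.
- hollow_die: aluminium block 70 mm long (its x) x 48 mm wide (its y) x 36 mm high, about 0.3 kg; origin at the centre of its underside, z up; the same either end round; one round hollow 36 mm across, 16 mm deep, in the middle of its top. Starts in a bay of the tray.
- groove_die: aluminium block 70 mm long (its x) x 48 mm wide (its y) x 36 mm high, about 0.3 kg; origin at the centre of its underside, z up; the same either end round; one straight groove 20 mm wide, 16 mm deep, along its whole top. Starts in a bay of the tray and stays there.
- die_tray: fixed low wooden tray, 108 mm (its x) x 344 mm (its y), origin at the centre of its underside; floor at z 10 mm, rim and dividers 8 mm wide standing 5 mm above the floor. Three bays side by side along y, each 92 mm (x) x 104 mm (y) inside; blocks lie in them with the long side along x. One bay is empty at the start.
- hammer: loose hammer lying in front of the tray, 250 mm long, 28 mm high; origin on the table near the middle of its handle, x towards the head
- mallet: loose wooden mallet lying beyond the tray, 220 mm long, 44 mm high; origin on the table under its handle, x towards the head
- copper_cup: loose copper cup 68 mm across, 70 mm high, beside the press; origin at the centre of its underside
- copper_bowl: loose copper bowl 116 mm across, 45 mm high, beyond the tray; origin at the centre of its underside
- oil_bottle: loose white bottle 56 mm across, 130 mm high, beside the press; origin at the centre of its underside
- copper_blank: loose copper disc 80 mm across, 6 mm thick, near the robot; origin at the centre of its underside
- punch: loose steel punch lying right of the tray, 125 mm long, 22 mm high; origin on the table under its middle, x along it
- bay0 (a point): centre of the floor of the right (-y) bay of the tray, 10 mm over the table; axes as the tray
- bay1 (a point): centre of the floor of the middle bay of the tray, 10 mm over the table; axes as the tray
- bay2 (a point): centre of the floor of the left (+y) bay of the tray, 10 mm over the table; axes as the tray
There are look-alikes about, which are no part of the job. What is shaped like the hollow_die but blue is not meant. Leave any pink look-alike of the flat_die alone.

How it is judged:
By the outcome, as a careful person would: the job done as asked, in the order asked, and still so for the second after the job is handed in, with the robot touching nothing.
It also fails if it takes over 58 s, if anything falls off the work surface, if the arm or the gripper's body presses on something with over 40 N, if the wrist force passes 120 N, or if a joint passes its speed limit or range.

ROBOT

A 6-joint arm with a two-finger parallel gripper is mounted at the origin on the work surface. World frame = base frame: x ahead of the robot, y to its left, z up, the work surface at z = 0. Lengths are in m, angles in rad, forces in N, time in s.
With the tool pointing down it reaches from about 0.275 to 0.85 m from the base axis. Payload 5.2 kg.
Tool frame: the origin (TCP) lies between the finger pads; the fingertips stand ctrl.nose_length ahead of it and the grasp point (between the pads) lies 6 mm ahead of it (ctrl.nose_length is the distance from the TCP to the fingertips, in m); z points along the fingers, y is the line along which they close (so a half turn about z gives the same grasp; the last joint's range is limited). The gripper opens to 85 mm and grips with 20 to 120 N. Pads are 22 mm wide; open, the fingers measure 114 mm over their backs; the gripper's body (76 mm by 85 mm) begins 54 mm behind the grasp point. The pads swing forward as they close: fully open they stand 13 mm farther back than shut.
Start: joints at [-1.48, 0.259, 1.535, -0, 1.348, -0.203], TCP at [0.159, -0.526, 0.256] pointing down, gripper open.
Joint ranges: [-3.14, 3.14], [-0.91, 2.08], [0.19, 2.58], [-1.22, 4.36], [0.22, 2.71], [-3.12, 3.12]. Speed limits (rad/s): [2.57, 2.57, 3.14, 3.14, 3.14, 3.14].

INTERFACE

Orientations are given as a unit quaternion [w, x, y, z].
In Python, from workcell import ctrl, camera, get_calibration, workorder gives the robot as it stands.
- The arm moves only by the tool servo_tool, never from a script. Its argument "series" is a list of rows, each an object with "linear": the shift along the tool's x, y, z in m, a list of three; "spin": the turn about the tool's z in degrees; "gripper": the opening, from -1 (shut) to 1 (fully open), so that 0 is half open. In form: [{"linear": [dx, dy, dz], "spin": spin, "gripper": gripper}, ...]. A call has 1 to 12 rows; each row shifts and turns the commanded pose from where the row before left it, along the tool's axes as they then stand; what a row does not reach is not made up. A row lasts 1/8 s, in which the tool goes at most 62.5 mm and 10.7 degrees, less where a joint would pass 70% of its speed; a pose out of reach is approached as far as the arm can. A call is refused whole if a number of a shift passes 0.0625 or a number of a turn 10.7, either way. A call with a gripper value outside its range is refused whole. The fingers move at their own pace and stop on an object; "force" is the grip in N (left out, the last holds). Time passes only in rows, so rows that do not move let the fingers close. It gives the time, the measured TCP pose, the force, the opening and the grip force at its end, in the units of the state.
- ctrl.sense(): the state, without advancing time (a new reading comes with each control period).
- camera(name): name is "side" or "top"; returns the picture (384x512x3 uint8, red, green, blue); there is no depth.
- get_calibration(name): a dict with "vfov" (degrees; the focal length in pixels is half the picture's height over the tangent of half this angle, whatever the lens; pixels are square), "cx", "cy" (the principal point, pixels), "world_to_cam" (4x4, takes a point from world to camera coordinates). Camera axes: x right, y up, looking along -z (the intrinsics and any distortion apply to the point x, -y, -z); pixel columns grow to the right and rows downward; lengths in m; the calibration is good to about 2 mm. A picture is of the moment at which its call begins. get_calibration takes no time and is no camera call.
- workorder.hand_in(): hands the job in; it is judged then, once.
The state is a dict: "time_s": time; "joints": joint angles; "dq": joint speeds; "tau": joint torques, N m; "tcp_pos": TCP position; "tcp_rot": TCP orientation; "ft_force": force on the tool from outside, world axes, zero at the start; "moment": the same for the moment, N m; "grip_width": finger opening in m; "grasp_force": force on a finger pad.
Only numpy, scipy, OpenCV 4.12 (cv2) and the standard library are available. Lean on these libraries where they do the work, as an engineer would, in place of code of your own. Each camera call takes 0.05 s, during which the arm holds its last target. There are 200 camera calls.

## Working session

There is one attempt and no reset: what is moved stays moved. The work goes in short steps, Python scripts to look and compute and a tool call to move; the robot and the scene stay as the last step left them, time stands still between calls to the robot, and variables do not carry over. Pictures are saved under pics/ and viewed, at most 13 in all, crops included, and the job is handed in when it is done.

Besides the shell and the picture viewer there is one more tool, called after "Call:" as name([rows], argument=value, ...), one row to a line, values as JSON. servo_tool: Moves the arm, as the interface text tells. Its arguments: {"type":"object","properties":{"series":{"type":"array"},"force":{"type":"number"}},"required":["series"]}

```bash
mkdir -p pics
python3 - <<'E'
from workcell import ctrl,camera,get_calibration
import cv2
for n in("top","side"):
    c=get_calibration(n);print(n,c)
    cv2.imwrite(f"pics/{n}0.png",cv2.resize(camera(n)[:,:,::-1],(800,600),interpolation=cv2.INTER_CUBIC))
print(ctrl.sense(),ctrl.nose_length)
E
```

```text
top {'vfov': 52.58960625513002, 'cx': 261.27069117707634, 'cy': 188.63970970220683, 'world_to_cam': array([[-1.03206383e-02, -9.99946733e-01,  1.23279499e-04,
        -2.39660470e-02],
       [ 9.82488842e-01, -1.01175152e-02,  1.86046532e-01,
        -5.04114959e-01],
       [-1.86035375e-01,  2.04123970e-03,  9.82540927e-01,
        -1.01449694e+00],
       [ 0.00000000e+00,  0.00000000e+00,  0.00000000e+00,
         1.00000000e+00]])}
side {'vfov': 46.979001174236586, 'cx': 254.5284154834084, 'cy': 193.85049247053655, 'world_to_cam': array([[-0.70576655,  0.70813288, -0.02100961,  0.3828164 ],
       [-0.4429393 , -0.41792613,  0.79318506,  0.08672209],
       [ 0.55289996,  0.56910946,  0.60861816, -1.51859481],
       [ 0.        ,  0.        ,  0.        ,  1.        ]])}
{'time_s': 0.1, 'joints': array([-1.47979307e+00,  2.59253380e-01,  1.53595381e+00,  6.72637957e-06,
        1.34798609e+00, -2.02817003e-01]), 'dq': array([-0.00075311, -0.00181026, -0.0031552 , -0.00060408, -0.00201602,
       -0.00189756]), 'tau': array([ 2.88269825e-03, -4.46972823e+01, -2.91246361e+01, -1.29498753e-04,
        6.40838844e-03, -2.74512104e-05]), 'tcp_pos': array([ 0.15926273, -0.52599871,  0.25557475]), 'tcp_rot': array([-7.98881207e-04,  9.89227894e-01,  1.46381465e-01,  4.79941298e-05]), 'ft_force': array([ 0.1399808 , -0.10549534,  0.64881521]), 'moment': array([ 0.01538744, -0.00990443, -0.04660673]), 'grasp_force': 0.0, 'grip_width': 0.08535989905546582} 0.025
```

View pics/top0.png

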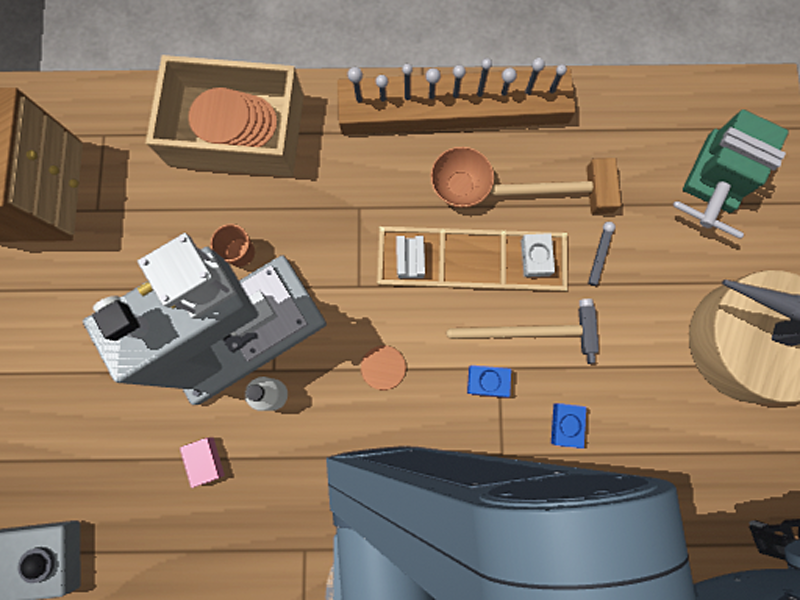

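View pics/side0.png

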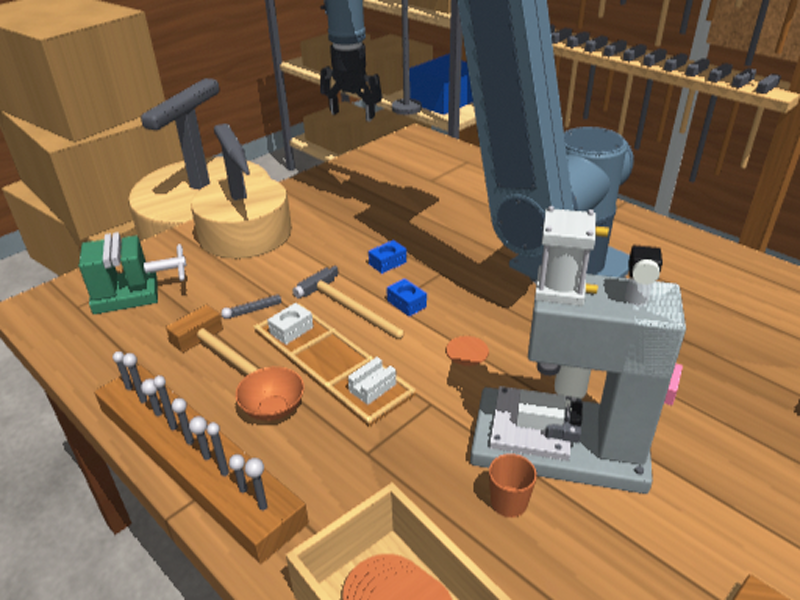

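```bash
cat > h.py <<'E'
import numpy as np,cv2
from scipy.optimize import least_squares
from workcell import ctrl,camera,get_calibration
CAL={n:get_calibration(n) for n in("top","side")}
def proj(n,P):
    c=CAL[n];P=np.atleast_2d(P);p=P@c["world_to_cam"][:3,:3].T+c["world_to_cam"][:3,3]
    f=192/np.tan(np.radians(c["vfov"]/2))
    return np.c_[c["cx"]+f*p[:,0]/-p[:,2],c["cy"]+f*p[:,1]/p[:,2]]
def at_z(n,uv,z):
    c=CAL[n];f=192/np.tan(np.radians(c["vfov"]/2));R=c["world_to_cam"][:3,:3];t=c["world_to_cam"][:3,3]
    d=R.T@np.array([(uv[0]-c["cx"])/f,-(uv[1]-c["cy"])/f,-1]);o=-R.T@t
    return o+d*(z-o[2])/d[2]
def place(q,M): # q=x,y,yaw
    M=np.atleast_2d(M);c,s=np.cos(q[2]),np.sin(q[2])
    return np.c_[q[0]+c*M[:,0]-s*M[:,1],q[1]+s*M[:,0]+c*M[:,1],M[:,2]]
def fit(obs,q0): # obs: (cam,[model xyz],[u,v])
    def r(q): return np.concatenate([(proj(n,place(q,m))[0]-uv) for n,m,uv in obs])
    s=least_squares(r,q0,loss="soft_l1");return s.x,r(s.x).reshape(-1,2).round(2)
def crop(im,u0,v0,u1,v1,k):
    o=cv2.resize(im[v0:v1,u0:u1,::-1],None,fx=k,fy=k,interpolation=cv2.INTER_CUBIC)
    for u in range((u0+9)//10*10,u1,10):
        x=int((u+.5-u0)*k);cv2.line(o,(x,0),(x,6),(0,0,255),1)
        if u%20==0:cv2.putText(o,str(u),(x-10,16),0,.35,(0,0,255),1)
    for v in range((v0+9)//10*10,v1,10):
        y=int((v+.5-v0)*k);cv2.line(o,(0,y),(6,y),(0,0,255),1);cv2.putText(o,str(v),(8,y+4),0,.35,(0,0,255),1)
    return o
E
python3 - <<'E'
from h import *
t=camera("top");s=camera("side")
cv2.imwrite("pics/a.png",crop(t,50,145,215,265,4.8))
B=crop(s,297,245,427,315,5.5);C=crop(t,235,142,370,188,4.5)
o=np.zeros((B.shape[0]+C.shape[0],max(B.shape[1],C.shape[1]),3),np.uint8)
o[:B.shape[0],:B.shape[1]]=B;o[B.shape[0]:,:C.shape[1]]=C
print(o.shape);cv2.imwrite("pics/b.png",o)
E
```

```text
(592, 715, 3)
```

View pics/a.png

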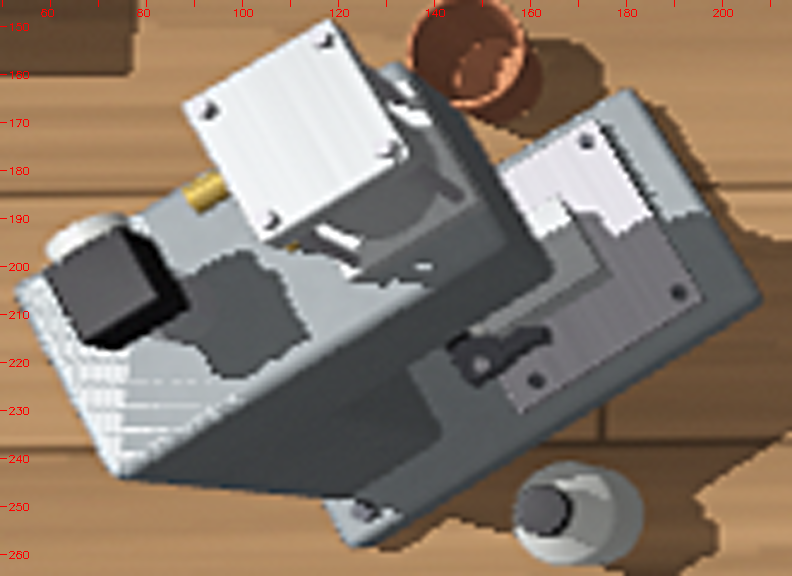

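View pics/b.png

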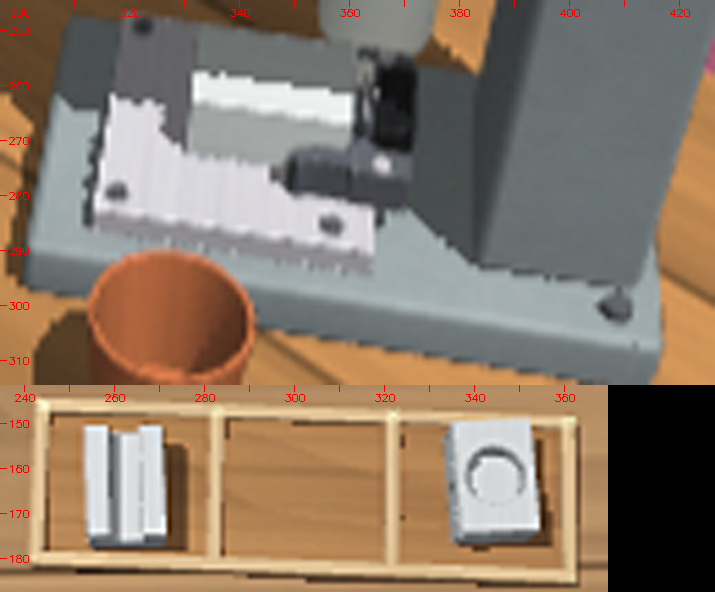

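Run:
```python
from h import *
a=lambda x,y:(50+x/4.8-.5,145+y/4.8-.5)
b=lambda x,y:(297+x/5.5-.5,245+y/5.5-.5)
c=lambda x,y:(235+x/4.5-.5,142+(y-385)/4.5-.5)
m=lambda *p:np.array(p)/1000
for n in CAL:
    w=CAL[n]["world_to_cam"];print(n,"cam at",(-w[:3,:3].T@w[:3,3]).round(3))
top=[("top",m(-72,-62,50),a(600,122)),("top",m(-72,62,50),a(702,300)),
("top",m(-100,-75,34),a(630,88)),("top",m(-100,75,34),a(762,298)),("top",m(170,75,34),a(355,548)),]
sd=[("side",m(-72,-62,50),b(93,212)),("side",m(48,-62,50),b(375,258)),("side",m(170,-75,34),b(660,350)),("side",m(-100,-75,34),b(22,285))]
P,r=fit(top+sd,[.6,.3,2.1]);print("press",P,np.degrees(P[2]),r.tolist())
for o in(top,sd):
    q,r=fit(o,P);print(q,r.tolist())
T,r=fit([("top",m(54,172,15),c(40,400)),("top",m(54,-172,15),c(577,418)),("top",m(-54,-172,15),c(573,579)),("top",m(-54,172,15),c(32,563))],[.6,0,0]);print("tray",T,r.tolist())
H,r=fit([("top",m(35,24,46-10+10),c(447,423)),("top",m(35,-24,46),c(528,420)),("top",m(-35,-24,46),c(540,528)),("top",m(-35,24,46),c(458,535))],[.6,-.1,0]);print("hollow",H,np.degrees(H[2]),r.tolist())
for y in(-112,0,112):print("bay",place(T,m(0,y,10)).round(4))
F=place(P,m(*[[x,y,z] for z in(86,) for x,y in((-35,-24),(-35,24),(35,24),(35,-24))]))
S=place(P,m(0,0,50))
print("blk top pred a",((proj("top",F)-[49.5,144.5])*4.8).round().tolist(),"b",((proj("side",F)-[296.5,244.5])*5.5).round().tolist())
```

```text
top cam at [ 0.306 -0.027  1.091]
side cam at [1.148 0.629 0.864]
press [0.46922713 0.24270487 2.12972628] 122.02432721461312 [[-2.01, -0.61], [-0.16, -0.06], [-0.67, -1.22], [-0.5, -0.32], [-2.15, 1.52], [-0.97, -0.83], [-0.99, -1.12], [0.59, -0.3], [-0.76, -7.4]]
[0.46903063 0.24004387 2.12336887] [[-0.84, -0.48], [0.78, 0.22], [0.54, -1.07], [0.44, 0.02], [-1.51, 1.34]]
[0.4737722  0.24543437 2.16311999] [[-0.52, 1.73], [-0.19, 0.21], [1.64, -0.28], [-0.25, -4.48]]
tray [ 0.57831445 -0.14730782 -0.04446893] [[-0.42, -0.36], [-0.15, -0.42], [1.29, 0.64], [-0.28, 0.12]]
hollow [ 0.57756209 -0.25958669  0.05118529] 2.932701373254823 [[0.43, 0.18], [-0.43, -0.17], [-0.44, 0.25], [0.44, -0.26]]
bay [[ 0.5733 -0.2592  0.01  ]]
bay [[ 0.5783 -0.1473  0.01  ]]
bay [[ 0.5833 -0.0354  0.01  ]]
blk top pred a [[552.0, 196.0], [596.0, 269.0], [484.0, 337.0], [441.0, 264.0]] b [[188.0, 100.0], [198.0, 23.0], [356.0, 46.0], [352.0, 124.0]]
```

```bash
cat >> h.py <<'E'
def go(xy,z,xang):
    """total tool-frame shift (mm) AFTER spinning to xang (deg), and spin needed"""
    s=ctrl.sense();q=s["tcp_rot"];w,x,y,zz=q
    tx=np.array([1-2*(y*y+zz*zz),2*(x*y+w*zz)]);cur=np.degrees(np.arctan2(tx[1],tx[0]))
    spin=-((xang-cur+180)%360-180);a=np.radians(xang)
    d=np.array([*xy,z])-s["tcp_pos"]
    print("spin",round(spin,2),"lin mm",(1000*np.array([d[0]*np.cos(a)+d[1]*np.sin(a),d[0]*np.sin(a)-d[1]*np.cos(a),-d[2]])).round(1))
E
python3 - <<'E'
from h import *
a=lambda x,y:(50+x/4.8-.5,145+y/4.8-.5)
b=lambda x,y:(297+x/5.5-.5,245+y/5.5-.5)
m=lambda *p:np.array(p)/1000
obs=[("top",m(-72,-62,50),a(600,122)),("top",m(-72,62,50),a(702,300)),
("top",m(-100,-75,34),a(630,88)),("top",m(-100,75,34),a(762,298)),("top",m(170,75,34),a(355,548)),
("side",m(-72,-62,50),b(93,212)),("side",m(48,-62,50),b(375,258)),("side",m(170,-75,34),b(660,350)),
("side",m(-35,-24,86),b(193,100)),("side",m(35,-24,86),b(353,122)),("top",m(-35,24,50),a(610,268))]
P,r=fit(obs,[.6,.3,2.1]);print(P,np.degrees(P[2]),r.tolist())
Pi=lambda w:(np.array([[np.cos(P[2]),np.sin(P[2])],[-np.sin(P[2]),np.cos(P[2])]])@(np.array(w)[:2]-P[:2])).round(3)
print("cup",Pi(at_z("top",a(468,50),.07)),"bottle cap",Pi(at_z("top",a(543,510),.13)))
t=place(P,m(-135,0,125))[0];print(t,np.degrees(P[2])-90);go(t[:2],.2,np.degrees(P[2])-90)
E
```

```text
[0.46924882 0.24255937 2.12701656] 121.86907177464367 [[-1.87, -0.59], [-0.12, 0.03], [-0.51, -1.19], [-0.46, -0.21], [-2.24, 1.41], [-1.09, -0.93], [-1.12, -1.12], [0.45, -0.19], [-0.95, -0.13], [-0.2, 0.34], [0.12, 2.22]]
cup [-0.035 -0.128] bottle cap [0.046 0.128]
[0.54052612 0.1279097  0.125     ] 31.869071774643672
spin -15.04 lin mm [ 669.1 -354.1   55.8]
```

Call:
servo_tool([
  {"linear": [0,0,0],"spin": -7.5,"gripper": 1},
  {"linear": [0,0,0],"spin": -7.5,"gripper": 1},
  {"linear": [0.051,-0.027,0],"spin": 0,"gripper": 1},
  {"linear": [0.051,-0.027,0],"spin": 0,"gripper": 1},
  {"linear": [0.051,-0.027,0],"spin": 0,"gripper": 1},
  {"linear": [0.051,-0.027,0],"spin": 0,"gripper": 1},
  {"linear": [0.051,-0.027,0],"spin": 0,"gripper": 1},
  {"linear": [0.051,-0.027,0],"spin": 0,"gripper": 1},
  {"linear": [0.051,-0.027,0],"spin": 0,"gripper": 1},
  {"linear": [0.051,-0.027,0],"spin": 0,"gripper": 1},
  {"linear": [0.051,-0.027,0],"spin": 0,"gripper": 1},
  {"linear": [0.051,-0.027,0],"spin": 0,"gripper": 1},
], force=60)

```text
time_s: 1.7
tcp_pos: [0.4508, -0.0262, 0.2564]
tcp_rot: [0.0, 0.962, 0.274, 0.0]
ft_force: [0.4, -0.7, 0.1]
grip_width: 0.0854
grasp_force: 0.0
```

Call:
servo_tool([
  {"linear": [0.052,-0.028,0],"spin": 0,"gripper": 1},
  {"linear": [0.052,-0.028,0],"spin": 0,"gripper": 1},
  {"linear": [0.053,-0.028,0.01],"spin": 0,"gripper": 1},
  {"linear": [0,0,0.04],"spin": 0,"gripper": 1},
  {"linear": [0,0,0.04],"spin": 0,"gripper": 1},
  {"linear": [0,0,0.04],"spin": 0,"gripper": 1},
  {"linear": [0,0,0],"spin": 0,"gripper": 1},
])

```text
time_s: 2.58
tcp_pos: [0.5366, 0.1261, 0.1232]
tcp_rot: [-0.001, 0.962, 0.274, -0.004]
ft_force: [-0.7, 0.2, -0.3]
grip_width: 0.0854
grasp_force: 0.0
```

```bash
echo 'P=np.array([.46925,.24256,2.12702]);m=lambda *p:np.array(p)/1000' >> h.py
python3 - <<'E'
from h import *
t=camera("top");s=camera("side")
A=crop(t,120,140,230,245,3.8);B=crop(s,280,160,400,300,3.1)
o=np.zeros((max(A.shape[0],B.shape[0]),A.shape[1]+B.shape[1],3),np.uint8)
o[:A.shape[0],:A.shape[1]]=A;o[:B.shape[0],A.shape[1]:]=B
print(o.shape,A.shape);cv2.imwrite("pics/c.png",o)
x=place(P,m(-80,0,0))[0];go(x[:2],.125,np.degrees(P[2])-90)
E
```

```text
(434, 790, 3) (399, 418, 3)
spin -0.04 lin mm [  1.6 -56.1   2.1]
```

View pics/c.png

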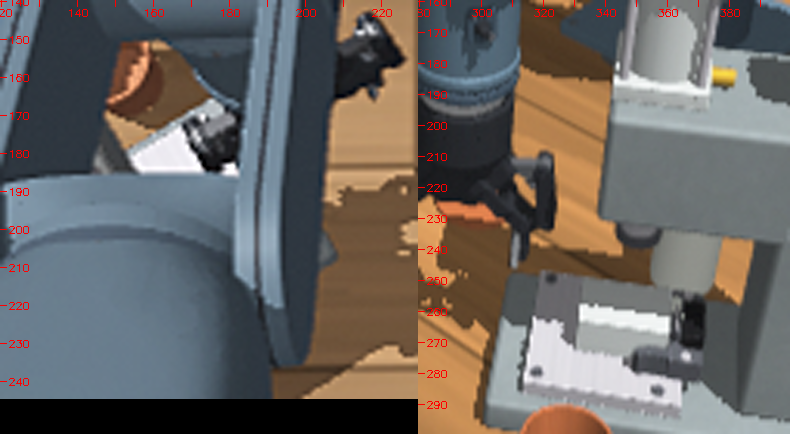

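Run:
```python
from h import *
d=ctrl.sense()["tcp_pos"]
for o in ((-42,-25),(-42,-12),(-50,-12),(-57,-12),(-57,0),(-57,20),(-42,20)):
    a=P[2]-np.pi/2; ty=np.array([np.sin(a),-np.cos(a),0])
    p=d+ty*o[0]/1000+[0,0,o[1]/1000]; u=proj("side",p)[0]; print(o,u.round(1),"crop",(418+(u[0]-279.5)*3.1).round(),((u[1]-159.5)*3.1).round())
for x in(-32,):print(proj("side",place(P,m(x,-50,210))),proj("side",place(P,m(x,50,210))))
```

```text
(-42, -25) [307.8 246.8] crop 506.0 271.0
(-42, -12) [308.1 242.9] crop 507.0 259.0
(-50, -12) [311.4 243.4] crop 517.0 260.0
(-57, -12) [314.3 243.8] crop 526.0 261.0
(-57, 0) [314.6 240.2] crop 527.0 250.0
(-57, 20) [315.1 234. ] crop 528.0 231.0
(-42, 20) [308.8 233.2] crop 509.0 228.0
[[335.69671667 231.50384903]] [[339.27298929 203.30640364]]
```

Call:
servo_tool([
  {"linear": [0,0,-0.02],"spin": -10,"gripper": 1},
  {"linear": [0,0,-0.02],"spin": -10,"gripper": 1},
  {"linear": [0,0,-0.02],"spin": -10,"gripper": 1},
  {"linear": [0,0,-0.02],"spin": -10,"gripper": 1},
  {"linear": [0,0,-0.02],"spin": -10,"gripper": 1},
  {"linear": [0,0,-0.02],"spin": -10,"gripper": 1},
  {"linear": [0,0,-0.02],"spin": -10,"gripper": 1},
  {"linear": [0,0,-0.02],"spin": -10,"gripper": 1},
  {"linear": [0,0,-0.02],"spin": -10,"gripper": 1},
])

```text
time_s: 3.8
tcp_pos: [0.5397, 0.1261, 0.31]
tcp_rot: [0.002, 0.484, 0.875, 0.001]
ft_force: [0.6, -0.2, 0.5]
grip_width: 0.0854
grasp_force: 0.0
```

Call:
servo_tool([
  {"linear": [-0.01,-0.052,0],"spin": 0,"gripper": 1},
  {"linear": [-0.01,-0.052,0],"spin": 0,"gripper": 1},
  {"linear": [-0.01,-0.052,0],"spin": 0,"gripper": 1},
  {"linear": [-0.01,-0.052,0],"spin": 0,"gripper": 1},
  {"linear": [-0.01,-0.052,0],"spin": 0,"gripper": 1},
  {"linear": [-0.01,-0.052,0],"spin": 0,"gripper": 1},
  {"linear": [-0.01,-0.052,0],"spin": 0,"gripper": 1},
  {"linear": [-0.01,-0.052,0],"spin": 0,"gripper": 1},
  {"linear": [-0.02,-0.052,0],"spin": 0,"gripper": 1},
  {"linear": [-0.023,-0.052,0],"spin": 0,"gripper": 1},
])

```text
time_s: 5.05
tcp_pos: [0.161, -0.2542, 0.309]
tcp_rot: [0.002, 0.486, 0.874, -0.003]
ft_force: [1.3, -0.5, 0.2]
grip_width: 0.0852
grasp_force: 0.0
```

Call:
servo_tool([
  {"linear": [0.05,0,0],"spin": 0,"gripper": 1},
  {"linear": [0.05,0,0],"spin": 0,"gripper": 1},
  {"linear": [0.05,0,0],"spin": 0,"gripper": 1},
])

```text
time_s: 5.42
tcp_pos: [0.0835, -0.1258, 0.3081]
tcp_rot: [0.0, 0.485, 0.875, -0.002]
ft_force: [-2.4, 0.7, 1.2]
grip_width: 0.0855
grasp_force: 0.0
```

```bash
python3 -c "
from h import *
s=ctrl.sense();print(s['joints'].round(3),s['tcp_pos'],s['tcp_rot'].round(4),s['time_s'])"
```

```text
[-1.806e+00 -6.620e-01  2.106e+00 -1.000e-03  1.693e+00 -2.365e+00] [ 0.08347808 -0.12582704  0.30808474] [ 1.000e-04  4.846e-01  8.747e-01 -2.300e-03] 5.425
```

Call:
servo_tool([
  {"linear": [-0.043,0.035,0],"spin": 0,"gripper": 1},
  {"linear": [-0.043,0.035,0],"spin": 0,"gripper": 1},
  {"linear": [-0.043,0.034,0.02],"spin": 0,"gripper": 1},
  {"linear": [0,0,0.06],"spin": 0,"gripper": 1},
  {"linear": [0,0,0.06],"spin": 0,"gripper": 1},
  {"linear": [0,0,0.06],"spin": 0,"gripper": 1},
  {"linear": [0.02,0,0],"spin": 0,"gripper": 1},
  {"linear": [0.02,0,0],"spin": 0,"gripper": 1},
])

```text
time_s: 6.42
tcp_pos: [0.1783, -0.14, 0.1089]
tcp_rot: [0.0, 0.486, 0.874, -0.0]
ft_force: [0.1, -0.8, 0.2]
grip_width: 0.0855
grasp_force: 0.0
```

```bash
python3 -c "
from h import *
s=ctrl.sense();print(s['joints'].round(3),s['tcp_pos'],s['tcp_rot'].round(4),s['time_s'])"
```

```text
[-1.176 -0.193  2.422  0.     0.913 -1.732] [ 0.17833388 -0.13998092  0.10891684] [ 1.000e-04  4.860e-01  8.739e-01 -1.000e-04] 6.425
```

Call:
servo_tool([
  {"linear": [0.02,0,0],"spin": 0,"gripper": 1},
  {"linear": [0.02,0,0],"spin": 0,"gripper": 1},
  {"linear": [0.02,0,0],"spin": 0,"gripper": 1},
])

```text
time_s: 6.8
tcp_pos: [0.1468, -0.0897, 0.1098]
tcp_rot: [0.002, 0.486, 0.874, -0.002]
ft_force: [-0.0, -1.2, -0.6]
grip_width: 0.0854
grasp_force: 0.0
```

```bash
python3 -c "
from h import *
s=ctrl.sense();print(s['joints'].round(3),s['tcp_pos'],s['tcp_rot'].round(4),s['time_s'])"
```

```text
[-1.248 -0.378  2.515 -0.     0.999 -1.804] [ 0.14684927 -0.08973094  0.1098163 ] [ 0.0019  0.486   0.8739 -0.0017] 6.8
```

```bash
cat > kin.py <<'E'
import numpy as np
from scipy.optimize import least_squares
D=[([-1.4798,.25925,1.53595,1.348],[.15926,-.526,.25557]),([-1.806,-.662,2.106,1.693],[.08348,-.12583,.30808]),
([-1.176,-.193,2.422,.913],[.17833,-.13998,.10892]),([-1.248,-.378,2.515,.999],[.14685,-.08973,.10982])]
def fk(p,j):
    lat,r0,L1,L2,e,h,T,w=p
    a=j[1];b=j[1]+j[2];c=b+j[3]
    r=r0+L1*np.sin(a)+L2*np.sin(b)+e*np.cos(b)+T*np.sin(c)+w*np.cos(c)
    z=h+L1*np.cos(a)+L2*np.cos(b)-e*np.sin(b)+T*np.cos(c)-w*np.sin(c)
    return np.array([r*np.cos(j[0])-lat*np.sin(j[0]),r*np.sin(j[0])+lat*np.cos(j[0]),z])
pr=np.array([.1,0,.42,.4,0,.33,.25,0])
s=least_squares(lambda p:np.r_[np.concatenate([fk(p,j)-x for j,x in D]),1e-3*(p-pr)],pr)
p=s.x
if __name__=="__main__":
    print(p.round(4),[(fk(p,j)-x).round(4).tolist() for j,x in D])
E
python3 kin.py
```

```text
[0.1107 0.0183 0.534  0.4256 0.0598 0.1591 0.2666 0.0181] [[-0.0001, -0.0, 0.0], [0.0002, -0.0001, -0.0], [-0.0001, 0.0, -0.0], [-0.0001, -0.0001, 0.0]]
```

Call:
servo_tool([
  {"linear": [-0.003,0.012,-0.054],"spin": 0,"gripper": 1},
  {"linear": [-0.003,0.012,-0.054],"spin": 0,"gripper": 1},
  {"linear": [-0.003,0.012,-0.054],"spin": 0,"gripper": 1},
  {"linear": [-0.003,0.012,-0.054],"spin": 0,"gripper": 1},
  {"linear": [-0.003,0.012,-0.054],"spin": 0,"gripper": 1},
  {"linear": [-0.003,0.012,-0.054],"spin": 0,"gripper": 1},
  {"linear": [-0.003,0.012,-0.054],"spin": 0,"gripper": 1},
  {"linear": [0,0.012,-0.054],"spin": 0,"gripper": 1},
  {"linear": [0,0.012,-0.054],"spin": 0,"gripper": 1},
  {"linear": [0.042,0.026,-0.02],"spin": 0,"gripper": 1},
  {"linear": [0.042,0.026,-0.02],"spin": 0,"gripper": 1},
  {"linear": [0.042,0.026,-0.02],"spin": 0,"gripper": 1},
])

```text
time_s: 8.3
tcp_pos: [0.247, 0.1002, 0.6571]
tcp_rot: [0.003, 0.487, 0.874, 0.001]
ft_force: [1.0, 0.1, 0.3]
grip_width: 0.0857
grasp_force: 0.0
```

Call:
servo_tool([
  {"linear": [0.042,0.026,-0.02],"spin": 0,"gripper": 1},
  {"linear": [0.042,0.026,-0.02],"spin": 0,"gripper": 1},
  {"linear": [0.047,-0.03,0],"spin": 0,"gripper": 1},
  {"linear": [0.047,-0.03,0],"spin": 0,"gripper": 1},
  {"linear": [0.047,-0.03,0],"spin": 0,"gripper": 1},
  {"linear": [0.047,-0.03,0],"spin": 0,"gripper": 1},
  {"linear": [0.047,-0.03,0],"spin": 0,"gripper": 1},
  {"linear": [0.012,-0.056,0],"spin": 0,"gripper": 1},
  {"linear": [0.012,-0.056,0],"spin": 0,"gripper": 1},
  {"linear": [0.012,-0.056,0],"spin": 0,"gripper": 1},
  {"linear": [0.012,-0.056,0],"spin": 0,"gripper": 1},
  {"linear": [0.012,-0.056,0],"spin": 0,"gripper": 1},
])

```text
time_s: 9.8
tcp_pos: [-0.2723, 0.2184, 0.6967]
tcp_rot: [-0.003, 0.486, 0.874, 0.001]
ft_force: [-0.3, 1.3, -0.0]
grip_width: 0.0858
grasp_force: 0.0
```

```bash
python3 -c "
from h import *
s=ctrl.sense();print(s['joints'].round(3),s['tcp_pos'],s['tcp_rot'].round(4),s['time_s'])"
```

```text
[ 2.143 -0.011  0.763 -0.     2.383  1.587] [-0.27228363  0.2184085   0.69673248] [-0.0026  0.4861  0.8739  0.0015] 9.8
```

Call:
servo_tool([
  {"linear": [0,0,-0.05],"spin": 0,"gripper": 1},
  {"linear": [0,0,-0.05],"spin": 0,"gripper": 1},
  {"linear": [0,0,-0.05],"spin": 0,"gripper": 1},
  {"linear": [0,0,-0.05],"spin": 0,"gripper": 1},
])

```text
time_s: 10.3
tcp_pos: [-0.2559, 0.207, 0.797]
tcp_rot: [-0.029, 0.486, 0.873, 0.013]
ft_force: [0.4, -0.5, 0.3]
grip_width: 0.0852
grasp_force: 0.0
```

```bash
python3 -c "
from h import *
s=ctrl.sense();print(s['joints'].round(3),s['tcp_pos'],s['tcp_rot'].round(4),s['time_s'])"
```

```text
[2.111 0.147 0.223 0.016 2.709 1.57 ] [-0.25592826  0.20697845  0.79697837] [-0.0286  0.4859  0.8735  0.0126] 10.3
```

Call:
servo_tool([
  {"linear": [-0.045,0,-0.04],"spin": 0,"gripper": 1},
  {"linear": [-0.045,0,-0.04],"spin": 0,"gripper": 1},
  {"linear": [-0.045,0,-0.04],"spin": 0,"gripper": 1},
  {"linear": [-0.045,0,-0.04],"spin": 0,"gripper": 1},
])

```text
time_s: 10.8
tcp_pos: [-0.1639, 0.0421, 0.8128]
tcp_rot: [-0.062, 0.486, 0.871, 0.036]
ft_force: [-0.3, -1.5, 0.6]
grip_width: 0.0856
grasp_force: 0.0
```

```bash
cat >> h.py <<'E'
from scipy.spatial.transform import Rotation as Ro
def st():
    s=ctrl.sense();q=s["tcp_rot"];R=Ro.from_quat([*q[1:],q[0]]).as_matrix();z=R[:,2]
    print(s['time_s'],"j",s['joints'].round(3),"p",s['tcp_pos'].round(4))
    print("lean",np.degrees(np.arccos(-z[2])).round(2),"az",np.degrees(np.arctan2(z[1],z[0])).round(1),"ty az/el",np.degrees(np.arctan2(R[1,1],R[0,1])).round(2),np.degrees(np.arcsin(R[2,1])).round(2))
    return s,R
E
python3 -c "
from h import *
st()"
```

```text
10.8 j [ 2.214 -0.177  0.467 -0.036  2.709  1.629] p [-0.1639  0.0421  0.8128]
lean 8.2 az 120.8 ty az/el 31.61 0.12
```

```bash
cat > sim.py <<'E'
from kin import *
import kin
D.append(([2.214,-.177,.467,2.709],[-.1639,.0421,.8128]));D.append(([2.111,.147,.223,2.709],[-.2559,.2070,.7970]))
s=least_squares(lambda p:np.r_[np.concatenate([fk(p,j)-x for j,x in D]),1e-3*(p-pr)],pr);p=s.x;print(p.round(3),abs(s.fun).max())
def rz(j):
    q=fk(p,[0,*j]);return np.array([q[0],q[2]])
lo=[-.91,.19,.22];hi=[2.08,2.58,2.71]
def step(j,cx,cz,w):
    c=sum(j);x=rz(j);t=np.pi-c # lean outward
    ex=np.array([np.cos(t),np.sin(t)]);ez=np.array([np.sin(t),-np.cos(t)])
    g=x+cx*ex+cz*ez
    return least_squares(lambda q:np.r_[rz(q)-g,w*(sum(q)-c)],np.clip(j,np.array(lo)+1e-6,np.array(hi)-1e-6),bounds=(lo,hi)).x
for w in(1,.5,.3):
    j=[-.011,.763,2.383]
    for k in range(4):j=step(j,0,-.05,w)
    r=[np.degrees(np.pi-sum(j)).round(1)]
    for k in range(4):j=step(j,-.045,-.04,w)
    r.append(np.degrees(np.pi-sum(j)).round(1));print(w,r,np.round(j,3))
if 1:
  for w in(1,.3):
   for c in((0,-.06),(-.02,-.055),(.03,-.05),(-.045,-.04),(.05,-.03)):
    j=[-.177,.467,2.709];o=[]
    for k in range(12):
        j=step(j,*c,w)
        if k%4==3:o.append(np.degrees(np.pi-sum(j)).round(1))
    print(w,c,o,np.round(j,2),rz(j).round(2))
E
python3 sim.py
```

```text
[ 0.11  -0.002  0.535  0.426  0.06   0.22   0.328 -0.002] 0.0035411732082710756
1 [np.float64(1.8), np.float64(3.8)] [-0.178  0.544  2.71 ]
0.5 [np.float64(5.1), np.float64(11.2)] [-0.191  0.427  2.71 ]
0.3 [np.float64(8.2), np.float64(19.5)] [-0.206  0.298  2.71 ]
1 (0, -0.06) [np.float64(11.2), np.float64(14.3), np.float64(17.3)] [-0.21  0.34  2.71] [0.1  0.84]
1 (-0.02, -0.055) [np.float64(11.1), np.float64(14.0), np.float64(17.0)] [-0.46  0.6   2.71] [-0.02  0.8 ]
1 (0.03, -0.05) [np.float64(10.8), np.float64(12.7), np.float64(14.6)] [0.07 0.19 2.62] [0.29 0.83]
1 (-0.045, -0.04) [np.float64(10.6), np.float64(13.2), np.float64(16.0)] [-0.81  0.96  2.71] [-0.17  0.69]
1 (0.05, -0.03) [np.float64(9.8), np.float64(11.6), np.float64(14.0)] [0.3  0.19 2.4 ] [0.49 0.76]
0.3 (0, -0.06) [np.float64(27.9), np.float64(44.8), np.float64(62.4)] [-0.62  0.19  2.48] [-0.15  0.92]
0.3 (-0.02, -0.055) [np.float64(28.0), np.float64(42.9), np.float64(55.8)] [-0.73  0.19  2.71] [-0.26  0.83]
0.3 (0.03, -0.05) [np.float64(26.6), np.float64(47.4), np.float64(68.7)] [-0.36  0.19  2.11] [0.11 1.03]
0.3 (-0.045, -0.04) [np.float64(24.2), np.float64(40.5), np.float64(57.7)] [-0.91  0.33  2.71] [-0.33  0.76]
0.3 (0.05, -0.03) [np.float64(21.5), np.float64(41.9), np.float64(64.2)] [-0.04  0.19  1.87] [0.4  1.03]
```

Call:
servo_tool([
  {"linear": [0,0,-0.06],"spin": 0,"gripper": 1},
  {"linear": [0,0,-0.06],"spin": 0,"gripper": 1},
  {"linear": [0,0,-0.06],"spin": 0,"gripper": 1},
  {"linear": [0,0,-0.06],"spin": 0,"gripper": 1},
  {"linear": [0,0,-0.06],"spin": 0,"gripper": 1},
  {"linear": [0,0,-0.06],"spin": 0,"gripper": 1},
  {"linear": [0,0,-0.06],"spin": 0,"gripper": 1},
  {"linear": [0,0,-0.06],"spin": 0,"gripper": 1},
])

```text
time_s: 11.8
tcp_pos: [-0.1211, -0.0163, 0.8646]
tcp_rot: [-0.167, 0.476, 0.86, 0.074]
ft_force: [-0.2, -0.4, -0.5]
grip_width: 0.0853
grasp_force: 0.0
```

```bash
python3 -c "
from h import *
st()"
```

```text
11.8 j [ 3.138 -0.097  0.193 -0.751  2.709  1.841] p [-0.1211 -0.0163  0.8646]
lean 21.07 az 127.1 ty az/el 32.47 -1.79
```

Call:
servo_tool([
  {"linear": [0.05,0,0],"spin": 0,"gripper": 1},
  {"linear": [0.05,0,0],"spin": 0,"gripper": 1},
  {"linear": [0.05,0,0],"spin": 0,"gripper": 1},
  {"linear": [0.05,0,0],"spin": 0,"gripper": 1},
  {"linear": [0.05,0,0],"spin": 0,"gripper": 1},
  {"linear": [0.05,0,-0.03],"spin": 0,"gripper": 1},
  {"linear": [0.05,0,-0.03],"spin": 0,"gripper": 1},
])

```text
time_s: 12.68
tcp_pos: [-0.1933, 0.1, 0.8696]
tcp_rot: [-0.185, 0.473, 0.858, 0.07]
ft_force: [-0.0, -0.4, -0.3]
grip_width: 0.0853
grasp_force: 0.0
```

```bash
python3 -c "
from h import *
st()"
```

```text
12.675 j [ 1.557 -0.147  0.192  0.654  2.709  1.642] p [-0.1933  0.1     0.8696]
lean 22.78 az 130.4 ty az/el 32.87 -3.14
```

```bash
cat >> h.py <<'E'
def wt(*ds):
    s,R=st()
    for d in ds: print(d,"-> tool mm",(1000*R.T@np.array(d)).round(1))
E
python3 - <<'E'
from h import *
u=np.array([np.cos(1.87),np.sin(1.87),0])
wt([0,.155,-.08],0.045*u+[0,0,.035],.055*u)
E
```

```text
12.675 j [ 1.557 -0.147  0.192  0.654  2.709  1.642] p [-0.1933  0.1     0.8696]
lean 22.78 az 130.4 ty az/el 32.87 -3.14
[0, 0.155, -0.08] -> tool mm [ 91.3  88.4 119.5]
[-0.01326417  0.04300072  0.035     ] -> tool mm [ 53.7  10.3 -16.3]
[-0.01621176  0.05255643  0.        ] -> tool mm [49.2 14.9 19.6]
```

Call:
servo_tool([
  {"linear": [0.023,0.022,0.03],"spin": 0,"gripper": 1},
  {"linear": [0.023,0.022,0.03],"spin": 0,"gripper": 1},
  {"linear": [0.023,0.022,0.03],"spin": 0,"gripper": 1},
  {"linear": [0.023,0.022,0.03],"spin": 0,"gripper": 1},
  {"linear": [0.054,0.01,-0.016],"spin": 0,"gripper": 1},
  {"linear": [0.054,0.01,-0.016],"spin": 0,"gripper": 1},
  {"linear": [0.054,0.01,-0.016],"spin": 0,"gripper": 1},
])

```text
time_s: 13.55
tcp_pos: [-0.2255, 0.3706, 0.8318]
tcp_rot: [-0.199, 0.473, 0.855, 0.074]
ft_force: [0.3, 0.4, 0.1]
grip_width: 0.0855
grasp_force: 0.0
```

Run:
```python
from h import *
u=np.array([np.cos(1.87),np.sin(1.87),0])
wt(0.045*u+[0,0,.035],.055*u)
```

```text
13.55 j [1.665 0.148 0.194 0.366 2.409 1.425] p [-0.2255  0.3706  0.8318]
lean 24.54 az 130.6 ty az/el 32.89 -3.51
[-0.01326417  0.04300072  0.035     ] -> tool mm [ 54.2  10.  -14.7]
[-0.01621176  0.05255643  0.        ] -> tool mm [48.6 14.9 21. ]
```

Run:
```python
from h import *
u=lambda a:np.array([np.cos(np.radians(a)),np.sin(np.radians(a)),0])
wt(np.array([-.125,.45,-.38])/10,.06*u(107),.06*u(97))
```

```text
13.55 j [1.665 0.148 0.194 0.366 2.409 1.425] p [-0.2255  0.3706  0.8318]
lean 24.54 az 130.6 ty az/el 32.89 -3.51
[-0.0125  0.045  -0.038 ] -> tool mm [25.4 16.2 52.1]
[-0.0175423   0.05737829  0.        ] -> tool mm [53.  16.4 22.8]
[-0.00731216  0.05955277  0.        ] -> tool mm [49.9 26.1 20.8]
```

Call:
servo_tool([
  {"linear": [0.026,0.016,0.052],"spin": 0,"gripper": 1},
  {"linear": [0.026,0.016,0.052],"spin": 0,"gripper": 1},
  {"linear": [0.026,0.016,0.052],"spin": 0,"gripper": 1},
  {"linear": [0.026,0.016,0.052],"spin": 0,"gripper": 1},
  {"linear": [0.026,0.016,0.052],"spin": 0,"gripper": 1},
  {"linear": [0.03,0.016,0.05],"spin": 0,"gripper": 1},
  {"linear": [0.052,0.02,0.022],"spin": 0,"gripper": 1},
  {"linear": [0.052,0.02,0.022],"spin": 0,"gripper": 1},
  {"linear": [0.052,0.02,0.022],"spin": 0,"gripper": 1},
])

```text
time_s: 14.68
tcp_pos: [-0.331, 0.7836, 0.5749]
tcp_rot: [-0.218, 0.472, 0.85, 0.089]
ft_force: [-0.0, 0.9, -1.0]
grip_width: 0.0854
grasp_force: 0.0
```

Run:
```python
from h import *
u=lambda a:np.array([np.cos(np.radians(a)),np.sin(np.radians(a)),0])
wt(.06*u(107),.06*u(97))
```

```text
14.675 j [1.754 0.675 0.194 0.227 1.84  1.306] p [-0.331   0.7836  0.5749]
lean 27.22 az 128.9 ty az/el 32.68 -3.17
[-0.0175423   0.05737829  0.        ] -> tool mm [51.9 16.2 25.5]
[-0.00731216  0.05955277  0.        ] -> tool mm [48.8 26.  23.3]
```

Call:
servo_tool([
  {"linear": [0.05,0.025,0.024],"spin": 0,"gripper": 1},
  {"linear": [0.05,0.025,0.024],"spin": 0,"gripper": 1},
  {"linear": [0.05,0.025,0.024],"spin": 0,"gripper": 1},
  {"linear": [0.05,0.025,0.024],"spin": 0,"gripper": 1},
  {"linear": [0.05,0.025,0.024],"spin": 0,"gripper": 1},
  {"linear": [0.05,0.025,0.024],"spin": 0,"gripper": 1},
])

```text
time_s: 15.42
tcp_pos: [-0.3239, 0.9604, 0.4757]
tcp_rot: [-0.299, 0.464, 0.819, 0.158]
ft_force: [0.4, -0.2, -0.2]
grip_width: 0.0853
grasp_force: 0.0
```

Run:
```python
from h import *
u=lambda a:np.array([np.cos(np.radians(a)),np.sin(np.radians(a)),0])
wt(.06*u(107),.06*u(97))
```

```text
15.425 j [1.697 0.859 0.193 0.278 1.454 1.215] p [-0.3239  0.9604  0.4757]
lean 39.51 az 122.6 ty az/el 31.34 -1.05
[-0.0175423   0.05737829  0.        ] -> tool mm [45.  14.9 36.8]
[-0.00731216  0.05955277  0.        ] -> tool mm [42.5 24.7 34.4]
```

Call:
servo_tool([
  {"linear": [0,0,0],"spin": -1.6,"gripper": 1},
  {"linear": [-0.02,0,-0.03],"spin": 0,"gripper": 1},
  {"linear": [0,0,0],"spin": 0,"gripper": 1},
])

```text
time_s: 15.8
tcp_pos: [-0.3055, 0.9283, 0.4876]
tcp_rot: [-0.296, 0.452, 0.826, 0.162]
ft_force: [-0.4, 0.4, 0.8]
grip_width: 0.0858
grasp_force: 0.0
```

Run:
```python
from h import *
p=ctrl.sense()["tcp_pos"];A=np.array([0,.5,.6]);B=np.array([.3,.15,.6]);C=place(P,m(-140,0,300))[0]
wt((A-p)/10,(B-A)/8,(C-B)/7)
```

```text
15.8 j [1.679 0.73  0.413 0.293 1.374 1.145] p [-0.3055  0.9283  0.4876]
lean 39.39 az 122.6 ty az/el 32.61 -0.02
[ 0.03054742 -0.04282623  0.01123683] -> tool mm [-33.5   2.6 -42. ]
[ 0.0375  -0.04375  0.     ] -> tool mm [-44.1   8.  -36.2]
[ 0.03473823 -0.00376224 -0.04285714] -> tool mm [-44.1  27.2  19.2]
```

Call:
servo_tool([
  {"linear": [-0.034,0.003,-0.042],"spin": 0,"gripper": 1},
  {"linear": [-0.034,0.003,-0.042],"spin": 0,"gripper": 1},
  {"linear": [-0.034,0.003,-0.042],"spin": 0,"gripper": 1},
  {"linear": [-0.034,0.003,-0.042],"spin": 0,"gripper": 1},
  {"linear": [-0.034,0.003,-0.042],"spin": 0,"gripper": 1},
  {"linear": [-0.034,0.003,-0.042],"spin": 0,"gripper": 1},
  {"linear": [-0.034,0.003,-0.042],"spin": 0,"gripper": 1},
  {"linear": [-0.034,0.003,-0.042],"spin": 0,"gripper": 1},
  {"linear": [-0.034,0.003,-0.042],"spin": 0,"gripper": 1},
  {"linear": [-0.03,0.003,-0.042],"spin": 0,"gripper": 1},
])

```text
time_s: 17.05
tcp_pos: [0.0014, 0.5011, 0.5995]
tcp_rot: [-0.297, 0.45, 0.826, 0.166]
ft_force: [1.0, -0.3, 0.9]
grip_width: 0.0851
grasp_force: 0.0
```

Call:
servo_tool([
  {"linear": [-0.044,0.008,-0.036],"spin": 0,"gripper": 1},
  {"linear": [-0.044,0.008,-0.036],"spin": 0,"gripper": 1},
  {"linear": [-0.044,0.008,-0.036],"spin": 0,"gripper": 1},
  {"linear": [-0.044,0.008,-0.036],"spin": 0,"gripper": 1},
  {"linear": [-0.044,0.008,-0.036],"spin": 0,"gripper": 1},
  {"linear": [-0.044,0.008,-0.036],"spin": 0,"gripper": 1},
  {"linear": [-0.044,0.008,-0.036],"spin": 0,"gripper": 1},
  {"linear": [-0.044,0.008,-0.036],"spin": 0,"gripper": 1},
])

```text
time_s: 18.05
tcp_pos: [0.3006, 0.1535, 0.5958]
tcp_rot: [-0.295, 0.451, 0.826, 0.164]
ft_force: [1.4, 0.9, -0.2]
grip_width: 0.0856
grasp_force: 0.0
```

Run:
```python
from h import *
p=ctrl.sense()["tcp_pos"];C=place(P,m(-140,0,250))[0]
wt((C-p)/7)
```

```text
18.05 j [-0.328 -0.041  1.25   0.63   2.397 -0.529] p [0.3006 0.1535 0.5958]
lean 39.44 az 122.2 ty az/el 32.62 0.33
[ 0.03464914 -0.00426186 -0.04939486] -> tool mm [-48.7  26.6  24.1]
```

Call:
servo_tool([
  {"linear": [-0.049,0.026,0.024],"spin": 0,"gripper": 1},
  {"linear": [-0.049,0.026,0.024],"spin": 0,"gripper": 1},
  {"linear": [-0.049,0.027,0.024],"spin": 0,"gripper": 1},
  {"linear": [-0.049,0.027,0.024],"spin": 0,"gripper": 1},
  {"linear": [-0.049,0.027,0.024],"spin": 0,"gripper": 1},
  {"linear": [-0.049,0.027,0.024],"spin": 0,"gripper": 1},
  {"linear": [-0.047,0.026,0.024],"spin": 0,"gripper": 1},
  {"linear": [0,0,0],"spin": 0,"gripper": 1},
])

```text
time_s: 19.05
tcp_pos: [0.5423, 0.1242, 0.2441]
tcp_rot: [-0.3, 0.452, 0.824, 0.163]
ft_force: [-1.6, 0.5, 0.6]
grip_width: 0.0856
grasp_force: 0.0
```

Run:
```python
from h import *
p=ctrl.sense()["tcp_pos"];C=place(P,m(-75,0,144))[0];D=place(P,m(-20,0,77))[0]
wt((C-p),D-C)
```

```text
19.05 j [-0.25   0.515  1.373  0.463  1.779 -0.845] p [0.5423 0.1242 0.2441]
lean 39.89 az 122.7 ty az/el 32.59 -0.12
[-0.03347147  0.05464288 -0.10005135] -> tool mm [-15.    1.4 117.9]
[-0.02903906  0.04670902 -0.067     ] -> tool mm [-0.8  0.8 86.7]
```

Move to 87 mm short of the grasp, then look.

Call:
servo_tool([
  {"linear": [-0.007,0.001,0.04],"spin": 0,"gripper": 1},
  {"linear": [-0.008,0,0.04],"spin": 0,"gripper": 1},
  {"linear": [0,0,0.038],"spin": 0,"gripper": 1},
  {"linear": [0,0,0],"spin": 0,"gripper": 1},
])

```text
time_s: 19.55
tcp_pos: [0.5071, 0.18, 0.1485]
tcp_rot: [-0.298, 0.451, 0.826, 0.164]
ft_force: [0.2, 0.1, 1.2]
grip_width: 0.0856
grasp_force: 0.0
```

Run:
```python
from h import *
s=camera("side");t=camera("top")
A=crop(t,120,140,230,245,3.3);B=crop(s,290,180,400,310,4)
o=np.zeros((max(A.shape[0],B.shape[0]),A.shape[1]+B.shape[1],3),np.uint8)
o[:A.shape[0],:A.shape[1]]=A;o[:B.shape[0],A.shape[1]:]=B
print(o.shape,A.shape);cv2.imwrite("pics/d.png",o)
p=ctrl.sense()["tcp_pos"]
wt(place(P,m(-20,0,77))[0]-p)
```

```text
(520, 803, 3) (346, 363, 3)
19.65 j [-0.177  0.55   1.569  0.49   1.534 -0.897] p [0.5097 0.1786 0.1497]
lean 39.5 az 122.2 ty az/el 32.61 0.32
[-0.02988879  0.0470228  -0.07265179] -> tool mm [-3.2 -0.2 91.5]
```

View pics/d.png

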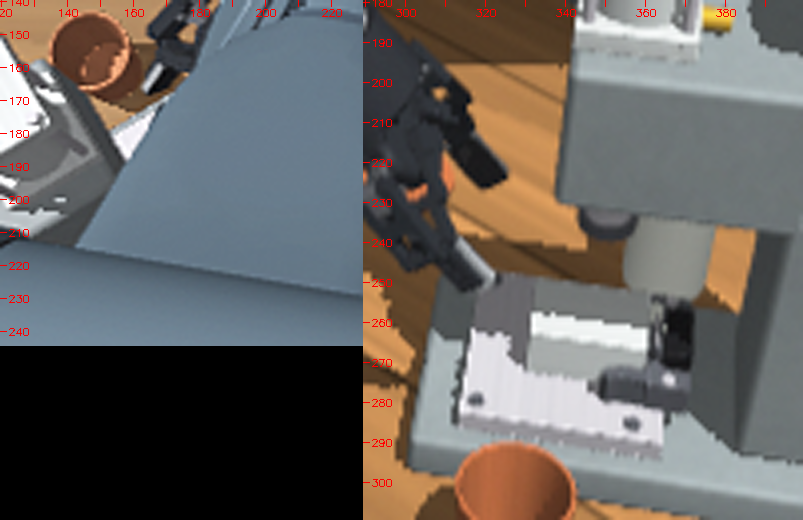

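Call:
servo_tool([
  {"linear": [-0.003,0,0.03],"spin": 0,"gripper": 1},
  {"linear": [0,0,0.03],"spin": 0,"gripper": 1},
  {"linear": [0,0,0.02],"spin": 0,"gripper": 1},
  {"linear": [0,0,0.012],"spin": 0,"gripper": 1},
  {"linear": [0,0,0],"spin": 0,"gripper": 1},
], force=30)

```text
time_s: 20.27
tcp_pos: [0.479, 0.2261, 0.0749]
tcp_rot: [-0.296, 0.452, 0.825, 0.164]
ft_force: [-0.0, 0.9, 0.1]
grip_width: 0.0854
grasp_force: 0.0
```

Call:
servo_tool([
  {"linear": [0,0,0],"spin": 0,"gripper": 0.3},
  {"linear": [0,0,0],"spin": 0,"gripper": -0.2},
  {"linear": [0,0,0],"spin": 0,"gripper": -0.5},
])

```text
time_s: 20.65
tcp_pos: [0.4789, 0.2258, 0.0747]
tcp_rot: [-0.296, 0.452, 0.825, 0.164]
ft_force: [1.0, -2.9, 4.6]
grip_width: 0.0476
grasp_force: 31.5
```

Run:
```python
from h import *
s,R=st();print(s["grip_width"],s["grasp_force"],s["ft_force"],"press frame",(Ro.from_euler("z",-P[2]).as_matrix()@(s["tcp_pos"]-[P[0],P[1],0])).round(4))
wt([0,0,.005],place([0,0,P[2]],m(-40,0,0))[0])
```

```text
20.65 j [-0.106  0.613  1.694  0.538  1.345 -0.937] p [0.4789 0.2258 0.0747]
lean 39.6 az 122.3 ty az/el 32.53 0.16
0.0476004060075677 31.494621634483337 [ 1.03569695 -2.88196339  4.58800372] press frame [-0.0193  0.0006  0.0747]
20.65 j [-0.106  0.613  1.694  0.538  1.345 -0.937] p [0.4789 0.2258 0.0747]
lean 39.6 az 122.3 ty az/el 32.53 0.16
[0, 0, 0.005] -> tool mm [ 3.2  0.  -3.9]
[ 0.02111932 -0.0339702   0.        ] -> tool mm [-30.8  -0.5 -25.5]
```

Call:
servo_tool([
  {"linear": [0,0,0],"spin": 0,"gripper": -1},
  {"linear": [0.0025,0,-0.003],"spin": 0,"gripper": -1},
  {"linear": [-0.014,0,-0.014],"spin": 0,"gripper": -1},
  {"linear": [-0.02,0,-0.017],"spin": 0,"gripper": -1},
], force=60)

```text
time_s: 21.15
tcp_pos: [0.5035, 0.1864, 0.08]
tcp_rot: [-0.297, 0.452, 0.825, 0.163]
ft_force: [0.1, 0.2, -3.3]
grip_width: 0.0471
grasp_force: 62.1
```

Run:
```python
from h import *
p=ctrl.sense()["tcp_pos"];a=place(P,m(-150,0,200))[0];b=np.array([.5886,-.157,.10])
wt((a-p)/3,(b-a)/5,[0,0,-.0653])
```

```text
21.15 j [-0.166  0.635  1.629  0.501  1.406 -0.955] p [0.5035 0.1864 0.08  ]
lean 39.62 az 122.5 ty az/el 32.6 0.09
[ 0.01499045 -0.02375712  0.04000519] -> tool mm [  3.9  -0.1 -48.7]
[ 0.00803051 -0.05443435 -0.02      ] -> tool mm [-51.4 -22.6 -16.6]
[0, 0, -0.0653] -> tool mm [-41.6  -0.1  50.3]
```

Call:
servo_tool([
  {"linear": [0.004,0,-0.049],"spin": 0,"gripper": -1},
  {"linear": [0.004,0,-0.049],"spin": 0,"gripper": -1},
  {"linear": [0.004,0,-0.049],"spin": 0,"gripper": -1},
  {"linear": [-0.051,-0.023,-0.017],"spin": 0,"gripper": -1},
  {"linear": [-0.051,-0.023,-0.017],"spin": 0,"gripper": -1},
  {"linear": [-0.051,-0.023,-0.017],"spin": 0,"gripper": -1},
  {"linear": [-0.051,-0.023,-0.017],"spin": 0,"gripper": -1},
  {"linear": [-0.051,-0.022,-0.016],"spin": 0,"gripper": -1},
  {"linear": [0,0,0],"spin": 0,"gripper": -1},
])

```text
time_s: 22.28
tcp_pos: [0.586, -0.1621, 0.0991]
tcp_rot: [-0.297, 0.455, 0.823, 0.164]
ft_force: [1.0, 0.3, -4.2]
grip_width: 0.0474
grasp_force: 63.0
```

Run:
```python
from h import *
p=ctrl.sense()["tcp_pos"];b=np.array([.5886,-.157,.041])
wt(b-p,[0,0,-.006])
```

```text
22.275 j [-0.596  0.848  1.127  0.266  1.809 -1.181] p [ 0.586  -0.1621  0.0991]
lean 39.71 az 122.2 ty az/el 32.16 -0.05
[ 0.00255957  0.00507312 -0.05805384] -> tool mm [-34.8   4.9  46.5]
[0, 0, -0.006] -> tool mm [-3.8  0.   4.6]
```

Call:
servo_tool([
  {"linear": [-0.015,0.004,0.02],"spin": 0,"gripper": -1},
  {"linear": [-0.014,0.001,0.018],"spin": 0,"gripper": -1},
  {"linear": [-0.006,0,0.009],"spin": 0,"gripper": -1},
  {"linear": [0,0,0],"spin": 0,"gripper": -1},
  {"linear": [-0.002,0,0.0025],"spin": 0,"gripper": -1},
  {"linear": [-0.0015,0,0.002],"spin": 0,"gripper": -1},
])

```text
time_s: 23.02
tcp_pos: [0.5897, -0.1505, 0.0393]
tcp_rot: [-0.296, 0.452, 0.825, 0.164]
ft_force: [0.3, -0.9, -0.1]
grip_width: 0.0479
grasp_force: 63.3
```

```bash
python3 -c "
from h import *
s,R=st();print(s['ft_force'])"
```

```text
23.025 j [-0.58   0.909  1.161  0.269  1.711 -1.2  ] p [ 0.5897 -0.1505  0.0393]
lean 39.57 az 122.4 ty az/el 32.57 0.14
[ 0.30826361 -0.85856291 -0.09579399]
```

Run:
```python
from h import *
p=ctrl.sense()["tcp_pos"]
wt([0,0,.006],np.array([.588,-.160,p[2]])-p,[0,0,-.01])
```

```text
23.025 j [-0.58   0.909  1.161  0.269  1.711 -1.2  ] p [ 0.5897 -0.1505  0.0393]
lean 39.57 az 122.4 ty az/el 32.57 0.14
[0, 0, 0.006] -> tool mm [ 3.8  0.  -4.6]
[-0.00174125 -0.00953936  0.        ] -> tool mm [-5.5 -6.6 -4.5]
[0, 0, -0.01] -> tool mm [-6.4 -0.   7.7]
```

Call:
servo_tool([
  {"linear": [0.004,0,-0.0045],"spin": 0,"gripper": -1},
  {"linear": [-0.0055,-0.0065,-0.0045],"spin": 0,"gripper": -1},
  {"linear": [0,0,0],"spin": 0,"gripper": -1},
  {"linear": [-0.005,0,0.006],"spin": 0,"gripper": -1},
  {"linear": [-0.0013,0,0.0015],"spin": 0,"gripper": -1},
  {"linear": [0,0,0],"spin": 0,"gripper": -1},
])

```text
time_s: 23.78
tcp_pos: [0.5874, -0.1596, 0.0348]
tcp_rot: [-0.297, 0.452, 0.825, 0.164]
ft_force: [-1.3, -1.1, 0.7]
grip_width: 0.0473
grasp_force: 63.2
```

```bash
python3 -c "
from h import *
s,R=st();print(s['ft_force'])"
```

```text
23.775 j [-0.592  0.919  1.154  0.262  1.714 -1.21 ] p [ 0.5874 -0.1596  0.0348]
lean 39.68 az 122.5 ty az/el 32.57 0.07
[-1.33572512 -1.05758102  0.68689116]
```

Call:
servo_tool([
  {"linear": [0,0,0],"spin": 0,"gripper": 0.3},
  {"linear": [0,0,0],"spin": 0,"gripper": 0.3},
  {"linear": [0,0,-0.03],"spin": 0,"gripper": 0.3},
  {"linear": [0,0,-0.05],"spin": 0,"gripper": 0.3},
  {"linear": [0,0,-0.05],"spin": 0,"gripper": 1},
])

```text
time_s: 24.4
tcp_pos: [0.6324, -0.2298, 0.1359]
tcp_rot: [-0.297, 0.452, 0.825, 0.164]
ft_force: [1.5, -0.5, 0.1]
grip_width: 0.0717
grasp_force: 0.0
```

Run:
```python
from h import *
im=camera("top");cv2.imwrite("pics/e.png",crop(im,235,135,375,195,5.5))
p=ctrl.sense()["tcp_pos"]
wt((np.array([.40,-.5,.55])-p)/9)
```

```text
24.45 j [-0.634  0.951  0.799  0.261  2.025 -1.164] p [ 0.6348 -0.2342  0.1414]
lean 39.12 az 122.1 ty az/el 32.46 0.3
[-0.02609017 -0.02953237  0.04539519] -> tool mm [ 20.3 -37.6 -42.3]
```

View pics/e.png

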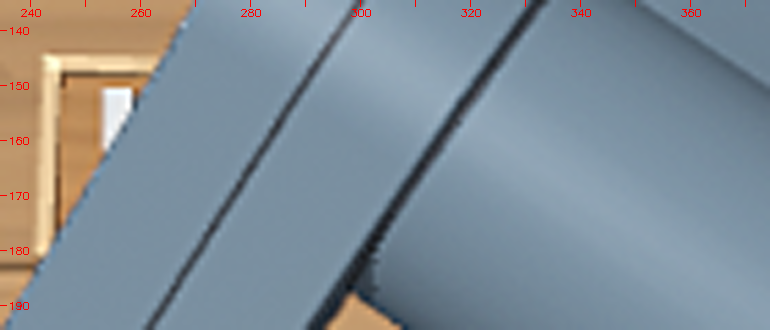

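Call:
servo_tool([
  {"linear": [0.02,-0.038,-0.042],"spin": 0,"gripper": 1},
  {"linear": [0.02,-0.038,-0.042],"spin": 0,"gripper": 1},
  {"linear": [0.02,-0.038,-0.042],"spin": 0,"gripper": 1},
  {"linear": [0.02,-0.038,-0.042],"spin": 0,"gripper": 1},
  {"linear": [0.02,-0.038,-0.042],"spin": 0,"gripper": 1},
  {"linear": [0.02,-0.038,-0.042],"spin": 0,"gripper": 1},
  {"linear": [0.02,-0.038,-0.042],"spin": 0,"gripper": 1},
  {"linear": [0.02,-0.038,-0.042],"spin": 0,"gripper": 1},
  {"linear": [0.02,-0.038,-0.042],"spin": 0,"gripper": 1},
  {"linear": [-0.047,0,-0.039],"spin": 0,"gripper": 1},
  {"linear": [-0.047,0,-0.039],"spin": 0,"gripper": 1},
  {"linear": [-0.047,0,-0.039],"spin": 0,"gripper": 1},
])

```text
time_s: 25.95
tcp_pos: [0.3815, -0.4997, 0.4448]
tcp_rot: [-0.272, 0.458, 0.831, 0.162]
ft_force: [0.5, 0.1, 0.3]
grip_width: 0.0854
grasp_force: 0.0
```

Run:
```python
from h import *
u=lambda a:np.array([np.cos(np.radians(a)),np.sin(np.radians(a)),0])
wt(.062*u(-58),.062*u(-48))
im=camera("top");cv2.imwrite("pics/f.png",crop(im,235,135,375,195,5.5))
```

```text
25.95 j [-1.082  0.887  0.19  -0.061  2.708 -1.692] p [ 0.3815 -0.4997  0.4448]
lean 36.93 az 120.4 ty az/el 31.88 1.08
[ 0.03285499 -0.05257898  0.        ] -> tool mm [-49.6   0.1 -37.2]
[ 0.0414861  -0.04607498  0.        ] -> tool mm [-48.9  10.9 -36.5]
```

View pics/f.png

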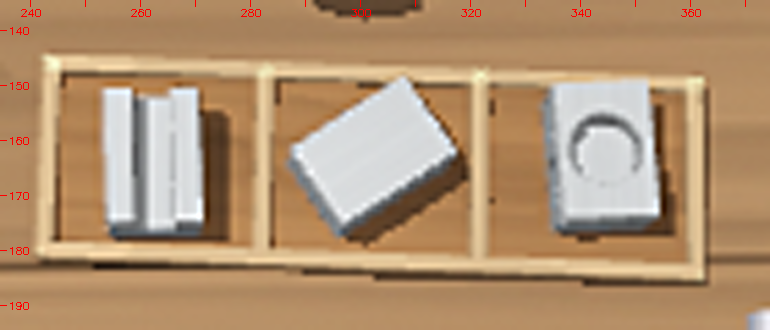

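Call:
servo_tool([
  {"linear": [-0.05,0,-0.037],"spin": 0,"gripper": 1},
  {"linear": [-0.05,0,-0.036],"spin": 0,"gripper": 1},
  {"linear": [-0.051,0,-0.034],"spin": 0,"gripper": 1},
  {"linear": [-0.052,0,-0.032],"spin": 0,"gripper": 1},
  {"linear": [-0.053,0,-0.03],"spin": 0,"gripper": 1},
  {"linear": [-0.054,0,-0.028],"spin": 0,"gripper": 1},
])

```text
time_s: 26.75
tcp_pos: [0.3814, -0.5283, 0.3719]
tcp_rot: [-0.305, 0.456, 0.81, 0.208]
ft_force: [0.6, -0.5, -0.8]
grip_width: 0.0853
grasp_force: 0.0
```

Run:
```python
from h import *
u=lambda a:np.array([np.cos(np.radians(a)),np.sin(np.radians(a)),0])
wt(.062*u(-58),.062*u(-48))
```

```text
26.75 j [-1.115  1.003  0.188 -0.006  2.708 -1.665] p [ 0.3814 -0.5283  0.3719]
lean 43.39 az 116.3 ty az/el 29.9 3.38
[ 0.03285499 -0.05257898  0.        ] -> tool mm [-45.2   2.3 -42.4]
[ 0.0414861  -0.04607498  0.        ] -> tool mm [-44.7  13.  -41. ]
```

```bash
sed -i 's/^if 1:/if 0:/' sim.py
cat > sim2.py <<'E'
from sim import *
for w in(.55,):
  for ang in range(0,360,30):
    j=np.array([1.003,.191,2.708]);o=[]
    for k in range(24):
        t=np.pi-sum(j); e=.06*np.array([np.cos(np.radians(ang)),np.sin(np.radians(ang))]) # world r,z
        ex=np.array([np.cos(t),np.sin(t)]);ez=np.array([np.sin(t),-np.cos(t)])
        j=step(j,e@ex,e@ez,w)
        if k%4==3:o.append((np.degrees(np.pi-sum(j)).round(0),*rz(j).round(2)))
    print(ang,[tuple(map(float,x)) for x in o],np.round(j,2))
E
timeout 300 python3 sim2.py
```

```text
[ 0.11  -0.002  0.535  0.426  0.06   0.22   0.328 -0.002] 0.0035411732082710756
1 [np.float64(1.8), np.float64(3.8)] [-0.178  0.544  2.71 ]
0.5 [np.float64(5.1), np.float64(11.2)] [-0.191  0.427  2.71 ]
0.3 [np.float64(8.2), np.float64(19.5)] [-0.206  0.298  2.71 ]
0 [(-37.0, 0.69, 0.29), (-30.0, 0.74, 0.23), (-21.0, 0.8, 0.17), (-11.0, 0.86, 0.13), (-0.0, 0.93, 0.09), (11.0, 1.0, 0.06)] [1.26 0.19 1.51]
30 [(-38.0, 0.65, 0.39), (-31.0, 0.66, 0.4), (-24.0, 0.68, 0.41), (-16.0, 0.71, 0.42), (-6.0, 0.75, 0.43), (3.0, 0.8, 0.44)] [0.81 0.19 2.08]
60 [(-36.0, 0.61, 0.46), (-29.0, 0.58, 0.53), (-23.0, 0.55, 0.59), (-17.0, 0.52, 0.63), (-12.0, 0.5, 0.66), (-5.0, 0.49, 0.69)] [0.44 0.19 2.61]
90 [(-38.0, 0.55, 0.51), (-30.0, 0.46, 0.61), (-22.0, 0.39, 0.67), (-13.0, 0.34, 0.72), (-4.0, 0.31, 0.77), (5.0, 0.29, 0.8)] [0.11 0.24 2.71]
120 [(-41.0, 0.49, 0.54), (-36.0, 0.33, 0.63), (-29.0, 0.2, 0.67), (-21.0, 0.11, 0.69), (-13.0, 0.05, 0.7), (-4.0, 0.01, 0.72)] [-0.43  0.93  2.71]
150 [(-44.0, 0.43, 0.49), (-44.0, 0.23, 0.61), (-40.0, 0.04, 0.61), (-35.0, -0.08, 0.56), (-31.0, -0.15, 0.52), (-
[... 253 characters left out ...]
, 0.01), (-51.0, -0.06, -0.12), (-62.0, -0.12, -0.23), (-68.0, -0.23, -0.35)] [2.08 2.04 0.22]
240 [(-44.0, 0.52, 0.16), (-44.0, 0.4, -0.05), (-44.0, 0.28, -0.25), (-44.0, 0.16, -0.46), (-43.0, 0.05, -0.66), (-40.0, 0.04, -0.66)] [2.08 1.44 0.32]
270 [(-44.0, 0.64, 0.13), (-44.0, 0.64, -0.11), (-44.0, 0.64, -0.35), (-40.0, 0.59, -0.56), (-32.0, 0.51, -0.69), (-24.0, 0.44, -0.76)] [2.08 0.67 0.81]
300 [(-42.0, 0.72, 0.15), (-38.0, 0.75, -0.06), (-32.0, 0.76, -0.25), (-24.0, 0.76, -0.42), (-15.0, 0.74, -0.57), (-6.0, 0.73, -0.68)] [2.07 0.19 0.98]
330 [(-39.0, 0.71, 0.21), (-32.0, 0.77, 0.06), (-24.0, 0.82, -0.07), (-14.0, 0.87, -0.18), (-4.0, 0.91, -0.28), (6.0, 0.95, -0.36)] [1.69 0.19 1.15]
```

Call:
servo_tool([
  {"linear": [0.029,0,-0.054],"spin": 0,"gripper": 1},
  {"linear": [0.028,0,-0.055],"spin": 0,"gripper": 1},
  {"linear": [0.026,0,-0.056],"spin": 0,"gripper": 1},
  {"linear": [0.024,0,-0.057],"spin": 0,"gripper": 1},
  {"linear": [0.022,0,-0.058],"spin": 0,"gripper": 1},
  {"linear": [0.02,0,-0.059],"spin": 0,"gripper": 1},
])

```text
time_s: 27.5
tcp_pos: [0.3286, -0.4932, 0.5294]
tcp_rot: [-0.204, 0.476, 0.844, 0.142]
ft_force: [1.0, 0.3, 0.4]
grip_width: 0.0852
grasp_force: 0.0
```

Run:
```python
from h import *
u=lambda a:np.array([np.cos(np.radians(a)),np.sin(np.radians(a)),0])
wt(.06*u(-60),[0,0,.06])
```

```text
27.5 j [-1.161  0.748  0.188 -0.044  2.708 -1.739] p [ 0.3286 -0.4932  0.5294]
lean 28.8 az 115.7 ty az/el 30.46 2.6
[ 0.03       -0.05196152  0.        ] -> tool mm [-52.6  -0.5 -28.8]
[0, 0, 0.06] -> tool mm [ 28.8   2.7 -52.6]
```

Call:
servo_tool([
  {"linear": [0.015,0,-0.059],"spin": 0,"gripper": 1},
  {"linear": [0.013,0,-0.06],"spin": 0,"gripper": 1},
  {"linear": [0.011,0,-0.06],"spin": 0,"gripper": 1},
  {"linear": [0.009,0,-0.061],"spin": 0,"gripper": 1},
  {"linear": [0.006,0,-0.061],"spin": 0,"gripper": 1},
  {"linear": [0.003,0,-0.062],"spin": 0,"gripper": 1},
  {"linear": [0,0,-0.062],"spin": 0,"gripper": 1},
  {"linear": [-0.003,0,-0.062],"spin": 0,"gripper": 1},
  {"linear": [-0.005,0,-0.062],"spin": 0,"gripper": 1},
])

```text
time_s: 28.62
tcp_pos: [0.254, -0.4147, 0.6793]
tcp_rot: [-0.089, 0.489, 0.865, 0.066]
ft_force: [-1.0, -0.2, -0.7]
grip_width: 0.0857
grasp_force: 0.0
```

Run:
```python
from h import *
s,R=st();z=R[:,2];print(z,s["tcp_rot"])
```

```text
28.625 j [-1.238  0.466  0.188 -0.045  2.708 -1.819] p [ 0.254  -0.4147  0.6793]
lean 12.7 az 114.0 ty az/el 30.89 1.54
[-0.08950815  0.20088073 -0.97551793] [-0.08892516  0.48897778  0.86525123  0.0658282 ]
```

Call:
servo_tool([
  {"linear": [-0.004,0.0,-0.062],"spin": 0,"gripper": 1},
  {"linear": [-0.006,0.0,-0.062],"spin": 0,"gripper": 1},
  {"linear": [-0.008,0,-0.061],"spin": 0,"gripper": 1},
  {"linear": [-0.01,0,-0.061],"spin": 0,"gripper": 1},
  {"linear": [-0.012,0,-0.061],"spin": 0,"gripper": 1},
  {"linear": [-0.014,0,-0.06],"spin": 0,"gripper": 1},
  {"linear": [-0.016,0,-0.06],"spin": 0,"gripper": 1},
])

```text
time_s: 29.5
tcp_pos: [0.2125, -0.3601, 0.7444]
tcp_rot: [-0.021, 0.493, 0.869, 0.03]
ft_force: [-0.5, 0.5, -0.6]
grip_width: 0.0855
grasp_force: 0.0
```

Run:
```python
from h import *
s,R=st()
d=np.array([.5776,-.2596,.20])-s["tcp_pos"];wt(d/np.ceil(np.linalg.norm(d)/.06));print(np.linalg.norm(d))
```

```text
29.5 j [-1.315  0.318  0.188  0.025  2.708 -1.832] p [ 0.2125 -0.3601  0.7444]
lean 4.19 az 96.4 ty az/el 30.88 1.74
29.5 j [-1.315  0.318  0.188  0.025  2.708 -1.832] p [ 0.2125 -0.3601  0.7444]
lean 4.19 az 96.4 ty az/el 30.88 1.74
[ 0.0304264   0.00837528 -0.04536905] -> tool mm [-11.5  29.   45.6]
0.6631845322616101
```

Call:
servo_tool([
  {"linear": [-0.016,0,-0.06],"spin": 0,"gripper": 1},
  {"linear": [-0.018,0,-0.058],"spin": 0,"gripper": 1},
  {"linear": [-0.016,0.049,0.025],"spin": 0,"gripper": 1},
  {"linear": [-0.016,0.049,0.025],"spin": 0,"gripper": 1},
  {"linear": [-0.016,0.049,0.025],"spin": 0,"gripper": 1},
  {"linear": [-0.016,0.049,0.025],"spin": 0,"gripper": 1},
  {"linear": [-0.016,0.049,0.03],"spin": 0,"gripper": 1},
  {"linear": [-0.016,0.049,0.03],"spin": 0,"gripper": 1},
])

```text
time_s: 30.5
tcp_pos: [0.5084, -0.2718, 0.6034]
tcp_rot: [-0.005, 0.493, 0.87, 0.023]
ft_force: [0.7, -1.1, -0.2]
grip_width: 0.0854
grasp_force: 0.0
```

Run:
```python
from h import *
s,R=st()
d=np.array([.5776,-.2596,.10])-s["tcp_pos"];wt(d)
```

```text
30.5 j [-0.71   0.374  0.537  0.056  2.248 -1.214] p [ 0.5084 -0.2718  0.6034]
lean 2.75 az 73.0 ty az/el 30.85 2.04
30.5 j [-0.71   0.374  0.537  0.056  2.248 -1.214] p [ 0.5084 -0.2718  0.6034]
lean 2.75 az 73.0 ty az/el 30.85 2.04
[ 0.06922356  0.01224308 -0.50344012] -> tool mm [-41.2  47.8 504.4]
```

Call:
servo_tool([
  {"linear": [-0.02,0.024,0.05],"spin": 0,"gripper": 1},
  {"linear": [-0.021,0.024,0.05],"spin": 0,"gripper": 1},
  {"linear": [0,0,0.06],"spin": -10.4,"gripper": 1},
  {"linear": [0,0,0.06],"spin": -10.4,"gripper": 1},
  {"linear": [0,0,0.06],"spin": -10.4,"gripper": 1},
  {"linear": [0,0,0.06],"spin": -10.4,"gripper": 1},
  {"linear": [0,0,0.06],"spin": -10.4,"gripper": 1},
  {"linear": [0,0,0.04],"spin": -10.2,"gripper": 1},
  {"linear": [0,0,0],"spin": 0,"gripper": 1},
])

```text
time_s: 31.62
tcp_pos: [0.573, -0.2615, 0.1614]
tcp_rot: [0.004, -0.026, 0.999, 0.025]
ft_force: [-0.8, 0.7, 0.6]
grip_width: 0.0854
grasp_force: 0.0
```

Run:
```python
from h import *
s,R=st()
d=np.array([.5776,-.2596,.044])-s["tcp_pos"];wt(d)
```

```text
31.625 j [-0.629  0.481  1.447  0.048  1.238 -2.268] p [ 0.573  -0.2615  0.1614]
lean 2.95 az 82.1 ty az/el 92.98 2.9
31.625 j [-0.629  0.481  1.447  0.048  1.238 -2.268] p [ 0.573  -0.2615  0.1614]
lean 2.95 az 82.1 ty az/el 92.98 2.9
[ 0.00455844  0.0019011  -0.11744603] -> tool mm [ -3.5  -4.3 117.4]
```

Call:
servo_tool([
  {"linear": [-0.0035,-0.0043,0.05],"spin": 0,"gripper": 1},
  {"linear": [0,0,0.05],"spin": 0,"gripper": 1},
  {"linear": [0,0,0.021],"spin": 0,"gripper": 1},
  {"linear": [0,0,0],"spin": 0,"gripper": 0},
  {"linear": [0,0,0],"spin": 0,"gripper": -0.5},
  {"linear": [0,0,0],"spin": 0,"gripper": -1},
])

```text
time_s: 32.38
tcp_pos: [0.5824, -0.2628, 0.0474]
tcp_rot: [0.01, -0.027, 0.999, 0.021]
ft_force: [-0.1, 0.5, 6.9]
grip_width: 0.0468
grasp_force: 63.2
```

Run:
```python
from h import *
s,R=st();print(s["grip_width"],s["grasp_force"],s["ft_force"])
print(place(P,m(-180,0,0)))
```

```text
32.375 j [-0.622  0.61   1.54   0.054  1.003 -2.275] p [ 0.5824 -0.2628  0.0474]
lean 2.66 az 66.9 ty az/el 93.07 2.39
0.04683380073274998 63.19473858748097 [-0.1194821   0.46262633  6.87817314]
[[0.56428692 0.0896941  0.        ]]
```

Call:
servo_tool([
  {"linear": [0,0,-0.05],"spin": 0,"gripper": -1},
  {"linear": [0,0.02,-0.05],"spin": 0,"gripper": -1},
  {"linear": [0,0.059,0],"spin": 0,"gripper": -1},
  {"linear": [0,0.059,0],"spin": 0,"gripper": -1},
  {"linear": [0,0.059,0],"spin": 0,"gripper": -1},
  {"linear": [0,0.059,0],"spin": 0,"gripper": -1},
  {"linear": [0,0.059,0],"spin": 10.2,"gripper": -1},
  {"linear": [0.01,0.035,0],"spin": 10.2,"gripper": -1},
  {"linear": [0,0,0],"spin": 10.2,"gripper": -1},
  {"linear": [0,0,0.02],"spin": 10.2,"gripper": -1},
  {"linear": [0,0,0.02],"spin": 10.2,"gripper": -1},
  {"linear": [0,0,0.02],"spin": 10.2,"gripper": -1},
])

```text
time_s: 33.88
tcp_pos: [0.5577, 0.0852, 0.1004]
tcp_rot: [-0.004, 0.486, 0.874, 0.024]
ft_force: [-0.5, 0.3, -2.8]
grip_width: 0.0472
grasp_force: 63.3
```

Run:
```python
from h import *
s,R=st();print(s["grip_width"],s["ft_force"])
wt(np.array([.564,.09,.041])-s["tcp_pos"])
```

```text
33.875 j [-0.074  0.423  1.716  0.056  0.991 -0.659] p [0.5577 0.0852 0.1004]
lean 2.75 az 71.1 ty az/el 31.77 2.13
0.04723936574881265 [-0.50962743  0.29139282 -2.82017807]
33.875 j [-0.074  0.423  1.716  0.056  0.991 -0.659] p [0.5577 0.0852 0.1004]
lean 2.75 az 71.1 ty az/el 31.77 2.13
[ 0.00626223  0.00483366 -0.05938771] -> tool mm [-1.   5.7 59.6]
```

Call:
servo_tool([
  {"linear": [0,0,0.035],"spin": 0,"gripper": -1},
  {"linear": [0,0,0.02],"spin": 0,"gripper": -1},
  {"linear": [0,0,0.005],"spin": 0,"gripper": -1},
  {"linear": [0,0,0],"spin": 0,"gripper": -1},
])

```text
time_s: 34.38
tcp_pos: [0.5587, 0.0878, 0.0406]
tcp_rot: [-0.005, 0.483, 0.875, 0.024]
ft_force: [0.5, -0.4, -2.4]
grip_width: 0.0466
grasp_force: 63.3
```

Call:
servo_tool([
  {"linear": [0,0,0.003],"spin": 0,"gripper": -1},
  {"linear": [0,0,0],"spin": 0,"gripper": -1},
])

```text
time_s: 34.62
tcp_pos: [0.5594, 0.088, 0.0385]
tcp_rot: [-0.004, 0.483, 0.875, 0.024]
ft_force: [-0.7, 0.3, 3.3]
grip_width: 0.0472
grasp_force: 64.0
```

Call:
servo_tool([
  {"linear": [0,0,0.003],"spin": 0,"gripper": -1},
  {"linear": [0,0,0],"spin": 0,"gripper": -1},
])

```text
time_s: 34.88
tcp_pos: [0.5588, 0.0888, 0.0371]
tcp_rot: [-0.004, 0.483, 0.875, 0.024]
ft_force: [-7.1, 2.6, 20.6]
grip_width: 0.0471
grasp_force: 64.7
```

Call:
servo_tool([
  {"linear": [0,0,0],"spin": 0,"gripper": 0.5},
  {"linear": [0,0,-0.02],"spin": 0,"gripper": 0.8},
  {"linear": [0,0,-0.05],"spin": 0,"gripper": 1},
  {"linear": [0.006,-0.01,-0.06],"spin": 0,"gripper": 1},
  {"linear": [0.006,-0.01,-0.06],"spin": 0,"gripper": 1},
  {"linear": [0.006,-0.01,-0.06],"spin": 0,"gripper": 1},
  {"linear": [0.006,-0.01,-0.06],"spin": 0,"gripper": 1},
  {"linear": [0.033,-0.019,-0.045],"spin": 0,"gripper": 1},
  {"linear": [0.033,-0.019,-0.045],"spin": 0,"gripper": 1},
  {"linear": [0.033,-0.019,-0.045],"spin": 0,"gripper": 1},
  {"linear": [0.033,-0.019,-0.045],"spin": 0,"gripper": 1},
  {"linear": [0.033,-0.019,-0.045],"spin": 0,"gripper": 1},
])

```text
time_s: 36.38
tcp_pos: [0.3344, 0.1521, 0.5712]
tcp_rot: [-0.004, 0.484, 0.875, 0.024]
ft_force: [0.4, -0.0, 0.9]
grip_width: 0.0852
grasp_force: 0.0
```

Call:
servo_tool([
  {"linear": [0.033,-0.019,-0.045],"spin": 0,"gripper": 1},
  {"linear": [0.057,-0.023,0],"spin": 0,"gripper": 1},
  {"linear": [0.057,-0.023,0],"spin": 0,"gripper": 1},
  {"linear": [0.057,-0.023,0],"spin": 0,"gripper": 1},
  {"linear": [0.057,-0.023,0],"spin": 0,"gripper": 1},
  {"linear": [0.057,-0.023,0],"spin": 0,"gripper": 1},
  {"linear": [0.057,-0.023,0],"spin": 0,"gripper": 1},
  {"linear": [0.04,-0.043,0.003],"spin": 0,"gripper": 1},
  {"linear": [0.04,-0.043,0.003],"spin": 0,"gripper": 1},
  {"linear": [0.04,-0.043,0.003],"spin": 0,"gripper": 1},
  {"linear": [0.04,-0.043,0.003],"spin": 0,"gripper": 1},
  {"linear": [0.04,-0.043,0.003],"spin": 0,"gripper": 1},
])

```text
time_s: 37.88
tcp_pos: [-0.2875, 0.4388, 0.6044]
tcp_rot: [-0.006, 0.483, 0.875, 0.024]
ft_force: [-0.0, 1.0, 0.5]
grip_width: 0.0854
grasp_force: 0.0
```

Run:
```python
from h import *
st()
im=camera("top");cv2.imwrite("pics/top9.png",crop(im,150,130,370,270,3.6))
u=np.array([np.cos(np.radians(115)),np.sin(np.radians(115)),0])
wt(.05*u+[0,0,.035],.06*u)
```

```text
37.875 j [ 1.957  0.219  0.754 -0.036  2.129  1.376] p [-0.2875  0.4388  0.6044]
lean 2.82 az 74.4 ty az/el 32.14 2.09
37.925 j [ 1.965  0.227  0.753 -0.031  2.127  1.38 ] p [-0.2933  0.4397  0.601 ]
lean 2.5 az 75.2 ty az/el 32.48 1.83
[-0.02113091  0.04531539  0.035     ] -> tool mm [ 50.6   7.6 -33.3]
[-0.0253571   0.05437847  0.        ] -> tool mm [59.5  7.8  2. ]
```

View pics/top9.png

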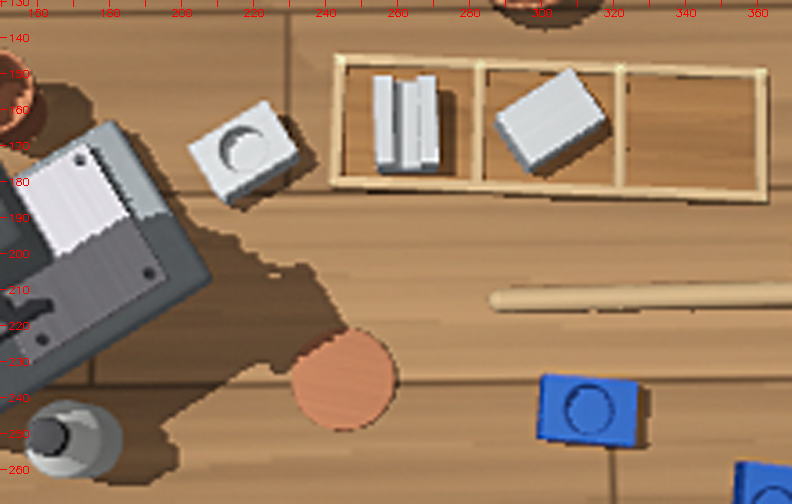

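Call:
servo_tool([
  {"linear": [0.03,-0.036,0],"spin": 0,"gripper": 1},
  {"linear": [0.03,-0.036,0],"spin": 0,"gripper": 1},
  {"linear": [0.03,-0.036,0],"spin": 0,"gripper": 1},
  {"linear": [0.05,0,-0.035],"spin": 0,"gripper": 1},
  {"linear": [0.05,0,-0.035],"spin": 0,"gripper": 1},
  {"linear": [0.051,0,-0.034],"spin": 0,"gripper": 1},
  {"linear": [0.052,0,-0.032],"spin": 0,"gripper": 1},
  {"linear": [0.053,0,-0.03],"spin": 0,"gripper": 1},
])

```text
time_s: 38.92
tcp_pos: [-0.4488, 0.5395, 0.6161]
tcp_rot: [-0.086, 0.48, 0.871, 0.056]
ft_force: [0.1, -0.3, -0.0]
grip_width: 0.0855
grasp_force: 0.0
```

Run:
```python
from h import *
s,R=st();print((np.degrees(np.arccos(-R[2,2]))*R[:2,2]/np.linalg.norm(R[:2,2])).round(1))
u=lambda a:np.array([np.cos(np.radians(a)),np.sin(np.radians(a)),0])
wt(.05*u(122)+[0,0,.035],.06*u(122))
k=lambda x,y:at_z("top",(150+x/3.6-.5,130+y/3.6-.5),.036)
print("block",k(245,149),[k(*c)[:2].round(4).tolist() for c in((188,150),(265,100),(300,145),(228,200))])
```

```text
38.925 j [ 2.111  0.572  0.187 -0.011  2.177  1.539] p [-0.4488  0.5395  0.6161]
lean 11.79 az 118.3 ty az/el 32.21 0.82
[-5.6 10.4]
38.925 j [ 2.111  0.572  0.187 -0.011  2.177  1.539] p [-0.4488  0.5395  0.6161]
lean 11.79 az 118.3 ty az/el 32.21 0.82
[-0.02649596  0.0424024   0.035     ] -> tool mm [ 56.1   0.7 -24.1]
[-0.03179516  0.05088289  0.        ] -> tool mm [58.7  0.2 12.2]
block [0.55757137 0.09209111 0.036     ] [[0.5572, 0.1362], [0.5966, 0.0769], [0.5603, 0.0495], [0.5175, 0.1047]]
```

Call:
servo_tool([
  {"linear": [0.057,-0.004,-0.023],"spin": 0,"gripper": 1},
  {"linear": [0.058,-0.004,-0.021],"spin": 0,"gripper": 1},
  {"linear": [0.058,-0.004,-0.019],"spin": 0,"gripper": 1},
  {"linear": [0.059,-0.004,-0.017],"spin": 0,"gripper": 1},
  {"linear": [0.06,-0.004,-0.014],"spin": 0,"gripper": 1},
  {"linear": [0.06,-0.004,-0.011],"spin": 0,"gripper": 1},
  {"linear": [0.061,-0.004,-0.008],"spin": 0,"gripper": 1},
  {"linear": [0.061,-0.004,-0.005],"spin": 0,"gripper": 1},
])

```text
time_s: 39.92
tcp_pos: [-0.5255, 0.6646, 0.6093]
tcp_rot: [-0.232, 0.464, 0.847, 0.117]
ft_force: [0.4, -0.6, -1.0]
grip_width: 0.0853
grasp_force: 0.0
```

Run:
```python
from h import *
s,R=st()
A=np.array([0,.5,.6]);B=np.array([.3,.13,.6])
wt((A-s["tcp_pos"])/10,(B-A)/8)
```

```text
39.925 j [2.093 0.64  0.187 0.04  1.79  1.543] p [-0.5255  0.6646  0.6093]
lean 30.09 az 124.4 ty az/el 32.86 -0.92
39.925 j [2.093 0.64  0.187 0.04  1.79  1.543] p [-0.5255  0.6646  0.6093]
lean 30.09 az 124.4 ty az/el 32.86 -0.92
[ 0.0525476  -0.0164588  -0.00092871] -> tool mm [-36.8  35.2 -20.9]
[ 0.0375  -0.04625  0.     ] -> tool mm [-51.2   6.4 -29.8]
```

Call:
servo_tool([
  {"linear": [0.057,0.02,-0.005],"spin": 0,"gripper": 1},
  {"linear": [0.057,0.02,-0.003],"spin": 0,"gripper": 1},
  {"linear": [0.057,0.02,0],"spin": 0,"gripper": 1},
])

```text
time_s: 40.3
tcp_pos: [-0.4962, 0.7414, 0.6174]
tcp_rot: [-0.281, 0.455, 0.833, 0.142]
ft_force: [0.0, -0.3, 0.2]
grip_width: 0.0854
grasp_force: 0.0
```

Run:
```python
from h import *
s,R=st()
A=np.array([0,.48,.6]);B=np.array([.3,.13,.6])
wt((A-s["tcp_pos"])/11,(B-A)/8)
```

```text
40.3 j [1.997 0.66  0.187 0.106 1.661 1.471] p [-0.4962  0.7414  0.6174]
lean 36.75 az 124.5 ty az/el 33.01 -1.12
40.3 j [1.997 0.66  0.187 0.106 1.661 1.471] p [-0.4962  0.7414  0.6174]
lean 36.75 az 124.5 ty az/el 33.01 -1.12
[ 0.04511291 -0.02376574 -0.00158024] -> tool mm [-36.3  24.9 -25.7]
[ 0.0375  -0.04375  0.     ] -> tool mm [-45.7   7.6 -34.3]
```

Call:
servo_tool([
  {"linear": [-0.036,0.025,-0.026],"spin": 0,"gripper": 1},
  {"linear": [-0.036,0.025,-0.026],"spin": 0,"gripper": 1},
  {"linear": [-0.036,0.025,-0.026],"spin": 0,"gripper": 1},
  {"linear": [-0.036,0.025,-0.026],"spin": 0,"gripper": 1},
  {"linear": [-0.036,0.025,-0.026],"spin": 0,"gripper": 1},
  {"linear": [-0.036,0.025,-0.026],"spin": 0,"gripper": 1},
  {"linear": [-0.036,0.025,-0.026],"spin": 0,"gripper": 1},
  {"linear": [-0.036,0.025,-0.026],"spin": 0,"gripper": 1},
  {"linear": [-0.036,0.025,-0.026],"spin": 0,"gripper": 1},
  {"linear": [-0.036,0.025,-0.026],"spin": 0,"gripper": 1},
  {"linear": [-0.036,0.025,-0.026],"spin": 0,"gripper": 1},
  {"linear": [-0.046,0.008,-0.034],"spin": 0,"gripper": 1},
])

```text
time_s: 41.8
tcp_pos: [0.0358, 0.4388, 0.6059]
tcp_rot: [-0.277, 0.455, 0.834, 0.144]
ft_force: [0.7, 0.6, -0.3]
grip_width: 0.0851
grasp_force: 0.0
```

Call:
servo_tool([
  {"linear": [-0.046,0.008,-0.034],"spin": 0,"gripper": 1},
  {"linear": [-0.046,0.008,-0.034],"spin": 0,"gripper": 1},
  {"linear": [-0.046,0.008,-0.034],"spin": 0,"gripper": 1},
  {"linear": [-0.046,0.008,-0.034],"spin": 0,"gripper": 1},
  {"linear": [-0.046,0.008,-0.034],"spin": 0,"gripper": 1},
  {"linear": [-0.046,0.008,-0.034],"spin": 0,"gripper": 1},
  {"linear": [-0.046,0.008,-0.034],"spin": 0,"gripper": 1},
])

```text
time_s: 42.68
tcp_pos: [0.3004, 0.1335, 0.6058]
tcp_rot: [-0.274, 0.457, 0.835, 0.141]
ft_force: [0.7, -0.5, 0.6]
grip_width: 0.0858
grasp_force: 0.0
```

Run:
```python
from h import *
s,R=st()
# grasp TCP: 19 mm in front of block centre, z 26
c=np.array([.5571,.0922,0]);f=np.array([np.cos(P[2]),np.sin(P[2]),0])
G=c-.019*f+[0,0,.027];A=G-.09*R[:,2]
wt((A-s["tcp_pos"])/10)
print(R[:,2],np.linalg.norm(A-s["tcp_pos"]))
```

```text
42.675 j [-0.339 -0.038  1.193  0.565  2.43  -0.558] p [0.3004 0.1335 0.6058]
lean 35.88 az 124.0 ty az/el 32.89 -0.79
42.675 j [-0.339 -0.038  1.193  0.565  2.43  -0.558] p [0.3004 0.1335 0.6058]
lean 35.88 az 124.0 ty az/el 32.89 -0.79
[ 0.02962631 -0.01011632 -0.05058899] -> tool mm [-49.4  20.1  26.4]
[-0.32757388  0.48602439 -0.81023185] 0.5949205139060348
```

Call:
servo_tool([
  {"linear": [-0.049,0.02,0.026],"spin": 0,"gripper": 1},
  {"linear": [-0.049,0.02,0.026],"spin": 0,"gripper": 1},
  {"linear": [-0.049,0.02,0.026],"spin": 0,"gripper": 1},
  {"linear": [-0.049,0.02,0.026],"spin": 0,"gripper": 1},
  {"linear": [-0.049,0.02,0.026],"spin": 0,"gripper": 1},
  {"linear": [-0.049,0.02,0.026],"spin": 0,"gripper": 1},
  {"linear": [-0.049,0.02,0.026],"spin": 0,"gripper": 1},
  {"linear": [-0.049,0.02,0.026],"spin": 0,"gripper": 1},
  {"linear": [-0.049,0.02,0.026],"spin": 0,"gripper": 1},
  {"linear": [-0.05,0.02,0.027],"spin": 0,"gripper": 1},
  {"linear": [0,0,0],"spin": 0,"gripper": 1},
])

```text
time_s: 44.05
tcp_pos: [0.5912, 0.0349, 0.0949]
tcp_rot: [-0.279, 0.457, 0.833, 0.139]
ft_force: [-0.1, 0.1, 0.5]
grip_width: 0.0852
grasp_force: 0.0
```

Run:
```python
from h import *
s,R=st()
c=np.array([.5571,.0922,0]);f=np.array([np.cos(P[2]),np.sin(P[2]),0])
G=c-.019*f+[0,0,.027]
wt(G-s["tcp_pos"])
```

```text
44.05 j [-0.333  0.739  1.331  0.358  1.606 -0.987] p [0.5912 0.0349 0.0949]
lean 36.4 az 124.7 ty az/el 32.94 -1.32
44.05 j [-0.333  0.739  1.331  0.358  1.606 -0.987] p [0.5912 0.0349 0.0949]
lean 36.4 az 124.7 ty az/el 32.94 -1.32
[-0.02409863  0.04118669 -0.06791978] -> tool mm [-1.9  3.7 82.9]
```

Call:
servo_tool([
  {"linear": [-0.002,0.002,0.035],"spin": 0,"gripper": 1},
  {"linear": [0,0,0.03],"spin": 0,"gripper": 1},
  {"linear": [0,0,0.017],"spin": 0,"gripper": 1},
  {"linear": [0,0,0],"spin": 0,"gripper": 0.2},
  {"linear": [0,0,0],"spin": 0,"gripper": -0.4},
  {"linear": [0,0,0],"spin": 0,"gripper": -1},
])

```text
time_s: 44.8
tcp_pos: [0.5675, 0.0751, 0.0341]
tcp_rot: [-0.276, 0.456, 0.834, 0.141]
ft_force: [0.3, -2.5, 6.8]
grip_width: 0.0472
grasp_force: 62.3
```

Run:
```python
from h import *
s,R=st();print(s["grip_width"],s["grasp_force"],s["ft_force"])
p=s["tcp_pos"];z0=p[2]
# block centre ahead of tcp ~19mm along 122; first to press x(block)=-75 raised, then to x=-3
A=place(P,m(-97,0,0))[0];A[2]=z0+.058
B=place(P,m(-24,0,0))[0];B[2]=z0+.054
wt([0,0,.058],A-p-[0,0,.058],B-A)
```

```text
44.8 j [-0.288  0.768  1.455  0.384  1.444 -1.012] p [0.5675 0.0751 0.0341]
lean 36.13 az 124.4 ty az/el 33.03 -0.98
0.0471505552354216 62.311290674842894 [ 0.26688003 -2.45638324  6.81630353]
44.8 j [-0.288  0.768  1.455  0.384  1.444 -1.012] p [0.5675 0.0751 0.0341]
lean 36.13 az 124.4 ty az/el 33.03 -0.98
[0, 0, 0.058] -> tool mm [ 34.2  -1.  -46.8]
[-4.70175164e-02  8.51037022e-02  6.93889390e-18] -> tool mm [78.4  7.  57.1]
[-0.03854275  0.06199561 -0.004     ] -> tool mm [56.6  1.6 46.2]
```

Call:
servo_tool([
  {"linear": [0.017,0,-0.024],"spin": 0,"gripper": -1},
  {"linear": [0.018,0,-0.024],"spin": 0,"gripper": -1},
  {"linear": [0,0,0],"spin": 0,"gripper": -1},
  {"linear": [0.03,0.002,0.022],"spin": 0,"gripper": -1},
  {"linear": [0.03,0.002,0.022],"spin": 0,"gripper": -1},
  {"linear": [0.03,0.002,0.022],"spin": 0,"gripper": -1},
  {"linear": [0.02,0.001,0.016],"spin": 0,"gripper": -1},
  {"linear": [0,0,0],"spin": 0,"gripper": -1},
])

```text
time_s: 45.8
tcp_pos: [0.4961, 0.1965, 0.0895]
tcp_rot: [-0.279, 0.455, 0.834, 0.139]
ft_force: [0.9, 0.2, -2.7]
grip_width: 0.0472
grasp_force: 62.0
```

```bash
cat >> h.py <<'E'
def pf():
    s=ctrl.sense();return (Ro.from_euler("z",-P[2]).as_matrix()@(s["tcp_pos"]-[P[0],P[1],0])*1000).round(1),s["ft_force"].round(1),s["time_s"]
E
python3 - <<'E'
from h import *
print(pf());s=ctrl.sense();T=place(P,m(-47,0,84))[0];wt(T-s["tcp_pos"],[0,0,-.005])
E
```

```text
(array([-53.3,   1.5,  89.5]), array([ 0.9,  0.2, -2.7]), 45.8)
45.8 j [-0.123  0.596  1.637  0.465  1.387 -0.895] p [0.4961 0.1965 0.0895]
lean 36.34 az 124.9 ty az/el 33.21 -1.25
[-0.00203673  0.00615746 -0.00550002] -> tool mm [1.8 1.8 8.1]
[0, 0, -0.005] -> tool mm [-3.   0.1  4. ]
```

Call:
servo_tool([
  {"linear": [-0.003,0.0015,0.004],"spin": 0,"gripper": -1},
  {"linear": [0,0,0],"spin": 0,"gripper": -1},
  {"linear": [-0.001,0,0.0013],"spin": 0,"gripper": -1},
])

```text
time_s: 46.18
tcp_pos: [0.4996, 0.1952, 0.0841]
tcp_rot: [-0.278, 0.456, 0.834, 0.14]
ft_force: [-0.2, -4.4, 10.4]
grip_width: 0.0474
grasp_force: 63.8
```

Call:
servo_tool([
  {"linear": [0,0,0],"spin": 0,"gripper": 0.4},
  {"linear": [0,0,0],"spin": 0,"gripper": 0.4},
  {"linear": [-0.024,0,-0.018],"spin": 0,"gripper": 0.4},
  {"linear": [-0.03,0,-0.022],"spin": 0,"gripper": 0.4},
  {"linear": [0,0,0],"spin": 0,"gripper": -1},
  {"linear": [0,0,0],"spin": 0,"gripper": -1},
  {"linear": [0,0,0],"spin": 0,"gripper": -1},
])

```text
time_s: 47.05
tcp_pos: [0.5348, 0.1404, 0.0839]
tcp_rot: [-0.279, 0.455, 0.834, 0.14]
ft_force: [0.4, -0.3, 0.3]
grip_width: 0.0055
grasp_force: 0.0
```

Run:
```python
from h import *
print(pf(),ctrl.sense()["grip_width"]);s=ctrl.sense();T=place(P,m(-95,0,81))[0];wt(T-s["tcp_pos"],place([0,0,P[2]],m(10,0,0))[0])
im=camera("side");cv2.imwrite("pics/s9.png",crop(im,290,220,400,310,6))
```

```text
(array([-121.3,   -1.7,   83.9]), array([ 0.4, -0.3,  0.3]), 47.05) 0.005500001969087824
47.05 j [-0.203  0.654  1.537  0.424  1.451 -0.935] p [0.5348 0.1404 0.0839]
lean 36.34 az 124.8 ty az/el 33.13 -1.2
[-0.01535196  0.02143639 -0.00287338] -> tool mm [19.5 -1.1 17.9]
[-0.00527983  0.00849255  0.        ] -> tool mm [8.1 0.2 5.9]
```

View pics/s9.png

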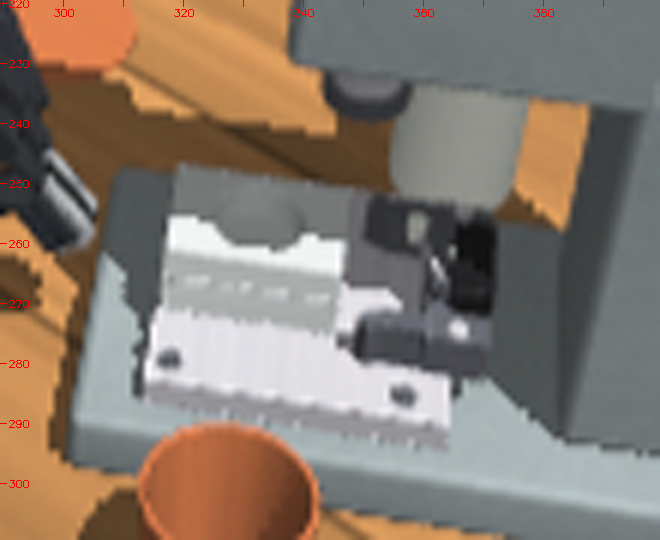

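Call:
servo_tool([
  {"linear": [0.0195,-0.001,0.017],"spin": 0,"gripper": -1},
  {"linear": [0.008,0,0.006],"spin": 0,"gripper": -1},
  {"linear": [0.008,0,0.006],"spin": 0,"gripper": -1},
  {"linear": [0.004,0,0.003],"spin": 0,"gripper": -1},
  {"linear": [0.004,0,0.003],"spin": 0,"gripper": -1},
])

```text
time_s: 47.72
tcp_pos: [0.5046, 0.1857, 0.0816]
tcp_rot: [-0.278, 0.456, 0.834, 0.14]
ft_force: [0.7, -1.8, 1.2]
grip_width: -0.0001
grasp_force: 1.2
```

```bash
python3 -c "
from h import *
print(pf())
im=camera('side');cv2.imwrite('pics/s10.png',crop(im,290,220,400,310,6))"
```

```text
(array([-67. ,  -0. ,  81.6]), array([ 0.7, -1.8,  1.2]), 47.725)
```

Call:
servo_tool([
  {"linear": [0.004,0,0.003],"spin": 0,"gripper": -1},
  {"linear": [0.0025,0,0.0018],"spin": 0,"gripper": -1},
  {"linear": [0,0,0],"spin": 0,"gripper": -1},
])

```text
time_s: 48.15
tcp_pos: [0.4997, 0.1927, 0.0814]
tcp_rot: [-0.278, 0.456, 0.834, 0.14]
ft_force: [1.3, -0.4, 0.9]
grip_width: -0.0001
grasp_force: 0.6
```

Call:
servo_tool([
  {"linear": [0.0025,0,0.0018],"spin": 0,"gripper": -1},
  {"linear": [0,0,0],"spin": 0,"gripper": -1},
])

```text
time_s: 48.4
tcp_pos: [0.4989, 0.194, 0.0813]
tcp_rot: [-0.277, 0.456, 0.834, 0.139]
ft_force: [2.7, -7.0, 2.5]
grip_width: 0.0
grasp_force: 3.8
```

Call:
servo_tool([
  {"linear": [0.0025,0,0.0018],"spin": 0,"gripper": -1},
  {"linear": [0,0,0],"spin": 0,"gripper": -1},
])

```text
time_s: 48.65
tcp_pos: [0.4989, 0.1943, 0.0814]
tcp_rot: [-0.275, 0.456, 0.835, 0.139]
ft_force: [4.9, -15.5, 5.9]
grip_width: -0.0001
grasp_force: 8.6
```

Call:
servo_tool([
  {"linear": [0.0025,0,0.0018],"spin": 0,"gripper": -1},
  {"linear": [0,0,0],"spin": 0,"gripper": -1},
])

```text
time_s: 48.9
tcp_pos: [0.4988, 0.1946, 0.0815]
tcp_rot: [-0.272, 0.456, 0.836, 0.138]
ft_force: [6.1, -26.4, 8.5]
grip_width: -0.0002
grasp_force: 12.7
```

Call:
servo_tool([
  {"linear": [-0.016,0,-0.012],"spin": 0,"gripper": -1},
  {"linear": [-0.03,0,-0.025],"spin": 0,"gripper": -1},
  {"linear": [0,0,-0.05],"spin": 0,"gripper": -1},
  {"linear": [0,0,-0.05],"spin": 0,"gripper": -1},
  {"linear": [0,0,0],"spin": 0,"gripper": -1},
])

```text
time_s: 49.52
tcp_pos: [0.5632, 0.1005, 0.167]
tcp_rot: [-0.276, 0.456, 0.834, 0.141]
ft_force: [-0.8, 0.4, -1.4]
grip_width: -0.0003
grasp_force: 0.0
```

Run:
```python
from h import *
print(pf())
im=camera("side");cv2.imwrite("pics/s11.png",crop(im,290,220,400,310,6))
for q in ((-35,-24,86),(35,-24,86),(-35,24,86)):print(q,proj("side",place(P,m(*q))).round(1))
```

```text
(array([-170.3,   -4.8,  167. ]), array([-0.8,  0.4, -1.4]), 49.525)
(-35, -24, 86) [[330.6 262.6]]
(35, -24, 86) [[360.5 267. ]]
(-35, 24, 86) [[332.4 248.7]]
```

View pics/s11.png

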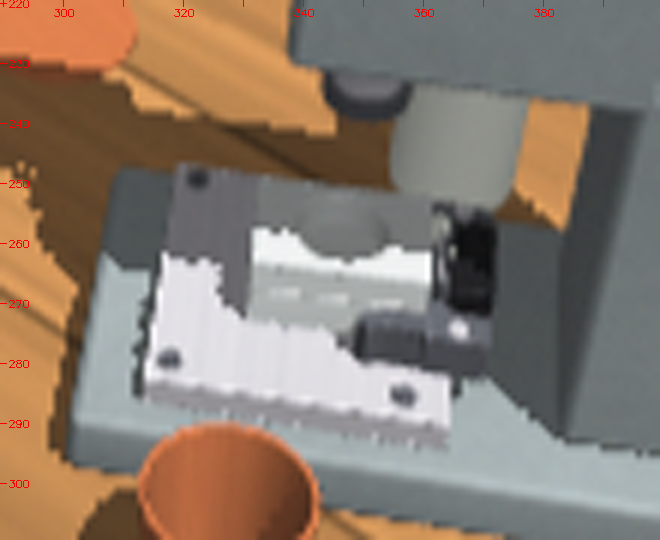

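```bash
python3 -c "
from workcell import workorder
print(workorder.hand_in())"
```

```text
the job is handed in; nothing more can be done
None
```

The job is handed in at about 49.5 s: the hollow die is in the press, flat and, by the last side picture, flush on the stop where the flat die sat. I had no lever reading. The flat die lies flat in the middle bay, but turned about 57° from the tray's long side, and the hollow die stood briefly on the bench in front of the press on the way.

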